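# Lock two plates on a stub shaft with a spring clip

## Task

Hang the two plates on the holder's stub shaft by their holes, threading them on over its tip: first the narrow silver spacer, then the wide blue cover with its side rims towards the spacer, so that the spacer nests behind it and both lie behind the groove. Then push the orange-tabbed spring clip sideways onto the shaft from above, prongs first into the groove in front of the plates, until it is fully seated, and let go. Leave the bottle, the dish and the tape roll where they stand.

Things in the scene. Friction and masses are not known exactly. Their poses are not given: they have to be found in the camera images.
- holder: Fixed holder: grey base plate 120 x 90 x 10 mm, origin under its centre. An aluminium pillar (x +30 to +50 mm, 26 mm wide, 112 mm high) carries a horizontal 12 mm steel stub shaft along the holder's x axis, 100 mm above the table. From the pillar towards -x: a 21 mm collar (x +30 to +26 mm), plain shaft (x +26 to +4 mm), the groove, the tip.
- shaft_tip (a point): Free end of the shaft, on its axis, 20 mm to the -x side of the holder's origin, 7 mm in diameter, widening to 12 mm within 4 mm. It points along the holder's -x, roughly towards the robot; plates go on over it, moving along the holder's +x.
- groove (a point): Centre of the shaft groove, on the shaft axis, 2.5 mm to the -x side of the holder's origin and 100 mm up. Groove floor 8 mm in diameter, 9 mm long, with a 6 mm wide flat on top, 4.8 mm above the axis, on which the clip's yoke comes to rest; 45-degree flanks up to the 12 mm shaft over 2 mm at either end. Axes as the holder's: x along the shaft towards the pillar, z up.
- rack: Fixed white rack, base 110 x 84 x 6 mm, with two slots along its y, at x = -30 and +30 mm, each 10 mm wide, 66 mm long and 16 mm deep (slot floor 6 mm, top 22 mm over the table). One plate stands upright in each; which is where changes. Origin: centre of its underside.
- clip_block: Fixed black block 50 x 56 mm, 26 mm high, with one slot along its y in which the clip stands, prongs down. Origin: centre of its underside. A large fixed flask (about 150 mm wide at the foot) stands beyond it to its right, in the way of a swing to the right.
- spacer_centre (a point): Centre of the narrow silver spacer plate, 8 mm thick (x), 42 mm wide (y), 80 mm high (z), 80 g; z up and broad faces along the rack's x at the start. Loose.
- spacer_hole (a point): Centre of the spacer's round hole, 19 mm in diameter, right through along its x, 24.5 mm above the plate's centre (15.5 mm below its top edge). Hanging freely it lies 3.5 mm below the shaft axis.
- cover_centre (a point): Centre of the wide blue cover plate, 8 mm thick (x), 60 mm wide (y), 80 mm high (z), 100 g. On its +x face a rim 3 mm thick along each side edge stands 6.5 mm proud, from 12 mm below to 34 mm above the centre; the spacer fits between the rims. At the start z up, rims towards the rack's +x. Loose.
- cover_hole (a point): Centre of the cover's round hole, 19 mm in diameter, 24.5 mm above the plate's centre, as on the spacer.
- clip_tab (a point): Middle of the spring clip's orange grip tab, 8 mm thick (x), 20 mm wide (y), from 20.5 mm below to 13.5 mm above this point. The loose clip (62 mm high, 50 g) stands tab up, prongs down. Under the tab is a steel yoke 5 mm thick, 32 mm wide, underside 30.5 mm below this point. Seated, this point lies 35 mm above the shaft axis.
- clip_bore (a point): Centre of the clip's bore, 35 mm below clip_tab, between two sprung 5 mm wire prongs at +y and -y (ends 14 mm below here; inside 12 mm apart at the ends, 5 mm at the narrowest). At the groove's centre when seated. Snapping on takes about 4 to 10 N straight down. Axes: x through the clip's thickness, to lie along the shaft; z to the tab.
- bottle: Bystander: small reagent bottle with blue cap, 47 mm wide, 88 mm high, origin under its centre.
- dish: Bystander: lidded clear dish, 60 mm wide, 16 mm high, origin under its centre.
- tape: Bystander: roll of yellow tape lying flat, 52 mm wide, 19 mm high, origin under its centre.

How it is judged:
By the outcome, as a careful person would: the job done as asked, in the order asked, and still so for the second after the job is handed in, with the robot touching nothing.
It also fails if it takes over 54 s, if anything falls off the work surface, if the arm or the gripper's body presses on something with over 40 N, if the wrist force passes 120 N, or if a joint passes its speed limit or range.

## Robot

A 7-joint arm with a two-finger parallel gripper is mounted at the origin on the work surface; the furniture and walls round the work are solid. World frame = base frame: x ahead of the robot, y to its left, z up, the work surface at z = 0. Lengths are in m, angles in rad, forces in N, time in s.
With the tool pointing down it reaches from about 0.4 to 0.875 m from the base axis. Payload 19.3 kg.
Tool frame: the origin (TCP) lies at the very end of the fingers, on their centre line; the grasp point (between the pads) lies 19 mm behind it; y points along the fingers, x is the direction in which the jaws open and shut, and the axes are right-handed (so a half turn about y gives the same grasp; the last joint's range is limited). The gripper opens to 85 mm and grips with 20 to 120 N. Pads are 22 mm wide; open, the fingers measure 114 mm over their backs; the gripper's body (76 mm by 85 mm) begins 54 mm behind the grasp point. The pads swing forward as they close: fully open they stand 13 mm farther back than shut.
Start: joints at [1.067, 0.521, -0.036, 1.599, 0.021, 1.021, -0.113], TCP at [0.263, -0.567, 0.231] pointing down, gripper open.
Joint ranges: [-2.91, 2.91], [-0.3, 2.13], [-1.5, 1.42], [0.17, 2.43], [-1.26, 4.41], [0.16, 1.93], [-2.52, 2.52]. Speed limits (rad/s): [1.89, 1.89, 2.39, 2.39, 3.01, 3.01, 3.01].

## Interface

Orientations are given as [roll, pitch, yaw] about the fixed x, y, z axes, in that order (R = Rz(yaw) Ry(pitch) Rx(roll)).
In Python, from workcell import bot gives the robot as it stands. The module is installed in compiled form; this text tells all that it offers.
- The arm moves only by the shell command python3 -m crank 'ROWS' [FORCE]. ROWS is JSON, a list of rows, each an object of numbers: "hand": the closure, from 0 (fully open) to 1 (shut); "dx", "dy", "dz": the shift along the tool's x, y, z in mm; "yaw": the turn about the tool's y in rad. In form: [{"hand": .., "dx": .., "dy": .., "dz": .., "yaw": ..}, ...]. A call has 1 to 12 rows; each row is the pose to reach, as a shift and turn from the pose commanded when the call began, along the tool's axes at that moment; what a row does not reach only later rows make up. A row lasts 1/12 s, in which the tool goes at most 41.7 mm and 7.16 degrees, less where a joint would pass 70% of its speed; a pose out of reach is approached as far as the arm can. A call with a gripper value outside its range is refused whole. The fingers move at their own pace and stop on an object; FORCE is the grip in N (left out, the last holds). Time passes only in rows, so rows that repeat a pose let the fingers close. It gives the time, the measured TCP pose, the force and the opening at its end, in the units of the state.
- bot.observe(): the state, without advancing time (a new reading comes with each control period).
- bot.grab_frame(name): name is "side" or "top"; returns the picture (480x640x3 uint8, red, green, blue); there is no depth.
- bot.camera_info(name): a dict with "fx", "fy", "cx", "cy" (pixels), "dist" ([k1, k2, p1, p2, k3] as OpenCV has them; the pictures are not rectified), "rvec" (rotation vector, rad) and "tvec" (3), from world to camera coordinates, as OpenCV has them. Camera axes: x right, y down, z forward; pixel columns grow to the right and rows downward; lengths in m; the calibration is good to about 2 mm. A picture is of the moment at which its call begins. camera_info takes no time and is no camera call.
- bot.job_done(): hands the job in, once; it reports no verdict.
The state is a dict: "clock": time; "qpos": joint angles; "qd": joint speeds; "joint_efforts": joint torques, N m; "position": TCP position; "tool_rot": TCP orientation; "force": force on the tool from outside, world axes, zero at the start; "moment": the same for the moment, N m; "grip_width": finger opening in m.
Only numpy, scipy, OpenCV 4.12 (cv2) and the standard library are available. Lean on these libraries where they do the work, as an engineer would, in place of code of your own. Each camera call takes 0.05 s, during which the arm holds its last target.

## Working session

There is one attempt and no reset: what is moved stays moved. The work goes in short steps, Python scripts to look and compute and a shell command to move; the robot and the scene stay as the last step left them, time stands still between calls to the robot, and variables do not carry over. Pictures are saved under pics/ and viewed, and the job is handed in when it is done.

```bash
ls; mkdir -p pics; python3 - <<'E'
from workcell import bot
import cv2
s=bot.observe()
for k,v in s.items(): print(k,v)
for n in("side","top"):
    print(n,bot.camera_info(n))
    cv2.imwrite(f"pics/{n}0.png",cv2.cvtColor(bot.grab_frame(n),cv2.COLOR_RGB2BGR))
E
```

```text
pics
clock 0.0
qpos [ 1.06682716  0.52202099 -0.03628822  1.59998424  0.02121793  1.02108213
 -0.11284119]
qd [ 0.00054001  0.00087444  0.00030729  0.0003768  -0.00048063  0.00100349
  0.00047115]
joint_efforts [-5.57930198e-04 -9.27104115e+01  1.97979636e+00 -3.69932163e+01
  1.78742077e-02  8.14939354e-03 -8.08530262e-05]
position [ 0.26249108 -0.56685275  0.23073033]
tool_rot [-1.57090911e+00  1.10389200e-03 -1.13710341e+00]
force [ 0.40213334  1.45798547 -0.63716954]
moment [ 0.01555548  0.01505625 -0.05034674]
grip_width 0.08505518072900148
side {'fx': 453.3099973564803, 'fy': 453.3099973564803, 'cx': 323.8047389515621, 'cy': 244.88457559179597, 'dist': array([-0.10682543,  0.        ,  0.        ,  0.        ,  0.        ]), 'rvec': array([ 1.30318969,  2.22562515, -0.96639349]), 'tvec': array([ 0.14369797, -0.31474907,  1.31665912])}
top {'fx': 532.3987271150503, 'fy': 532.3987271150503, 'cx': 319.9816426488962, 'cy': 232.64342710611444, 'dist': array([-0.16058159,  0.        ,  0.        ,  0.        ,  0.        ]), 'rvec': array([ 2.13895923, -2.1954358 ,  0.06345334]), 'tvec': array([0.18741814, 0.54666472, 1.16541739])}
```

View pics/side0.png

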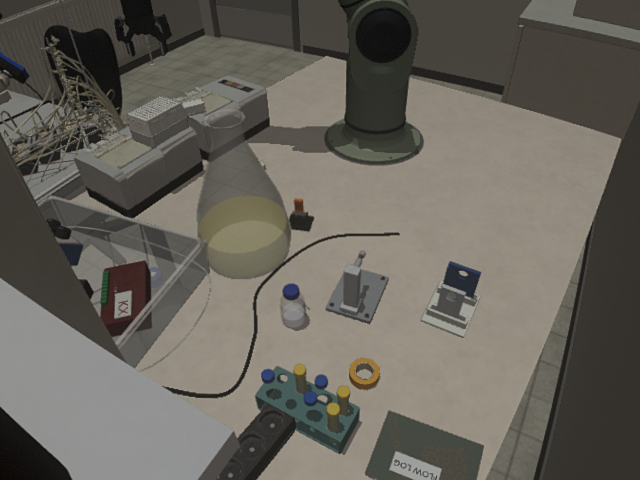

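View pics/top0.png

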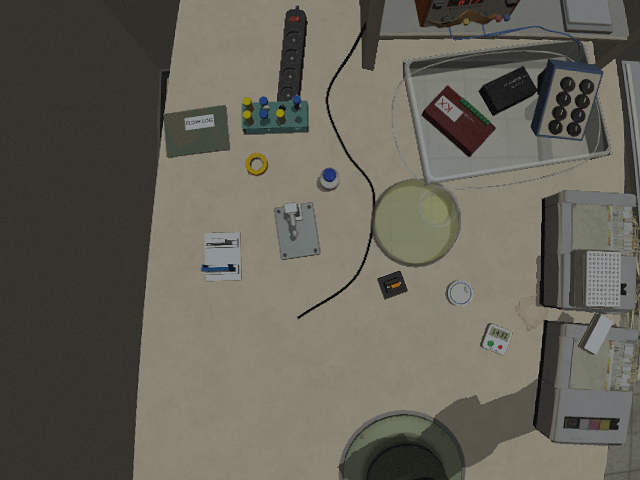

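```bash
cat > h.py <<'E'
import numpy as np, cv2
from workcell import bot
def cam(n):
    c=bot.camera_info(n);K=np.array([[c['fx'],0,c['cx']],[0,c['fy'],c['cy']],[0,0,1]]);R=cv2.Rodrigues(c['rvec'])[0]
    return K,c['dist'],R,c['tvec'],c['rvec']
def proj(n,P):
    K,d,R,t,r=cam(n); return cv2.projectPoints(np.atleast_2d(P).astype(float),r,t,K,d)[0][:,0]
def ray(n,uv):
    K,d,R,t,r=cam(n); p=cv2.undistortPoints(np.array([[uv]],float),K,d)[0,0]
    return -R.T@t, R.T@np.array([p[0],p[1],1.])
def onz(n,uv,z):
    o,d=ray(n,uv); return o+d*(z-o[2])/d[2]
def tri(uvs,uvt):
    o1,d1=ray('side',uvs);o2,d2=ray('top',uvt)
    A=np.stack([d1,-d2],1);s=np.linalg.lstsq(A,o2-o1,rcond=None)[0]
    a=o1+d1*s[0];b=o2+d2*s[1];return (a+b)/2,np.linalg.norm(a-b)
def crop(n,src,x0,y0,w,h,f,out):
    im=cv2.imread(src)[y0:y0+h,x0:x0+w]; cv2.imwrite(out,cv2.resize(im,None,fx=f,fy=f,interpolation=cv2.INTER_CUBIC))
def snap(n,out):
    cv2.imwrite(out,cv2.cvtColor(bot.grab_frame(n),cv2.COLOR_RGB2BGR))
E
python3 - <<'E'
from h import *
print(proj('top',[[.263,-.567,.231],[0,0,0],[0.5,0,0],[0.5,0.2,0]]),proj('side',[[.263,-.567,.231],[0,0,0],[0.5,0,0],[.5,.2,0]]))
crop('top','pics/top0.png',190,190,140,100,5,'pics/t_a.png')
crop('top','pics/top0.png',360,250,120,80,5,'pics/t_b.png')
crop('side','pics/side0.png',320,240,170,100,4,'pics/s_a.png')
crop('side','pics/side0.png',270,180,80,160,4,'pics/s_b.png')
for n in('side','top'):
  K,d,R,t,r=cam(n);print(n,-R.T@t)
E
```

```text
[[692.08014425 358.22709719]
 [402.21936546 472.51594581]
 [396.85989684 253.98132247]
 [309.02045539 256.34197433]] [[148.43647208  58.96906409]
 [372.91326606 137.31963798]
 [277.06215053 239.09656124]
 [357.92765983 270.92085122]]
side [1.08407901 0.4631776  0.68084251]
top [0.45248454 0.14545785 1.21089444]
```

View pics/t_a.png

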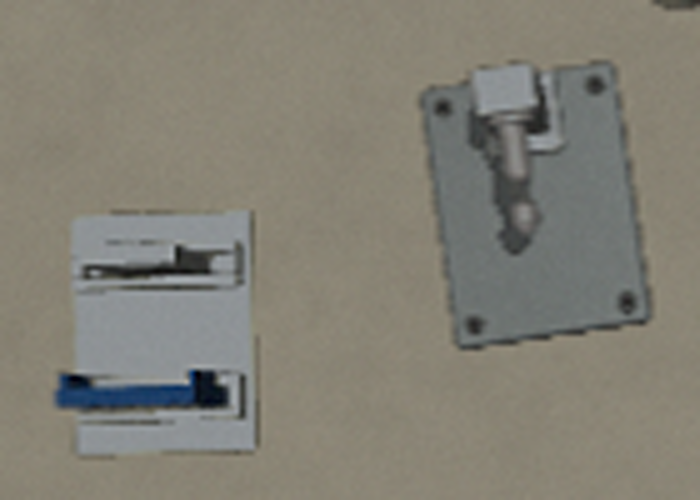

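View pics/t_b.png

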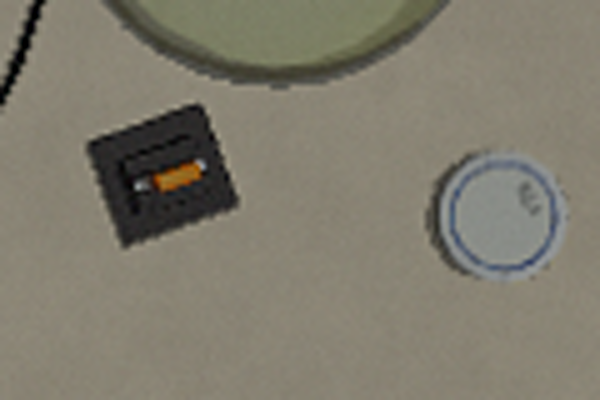

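View pics/s_a.png

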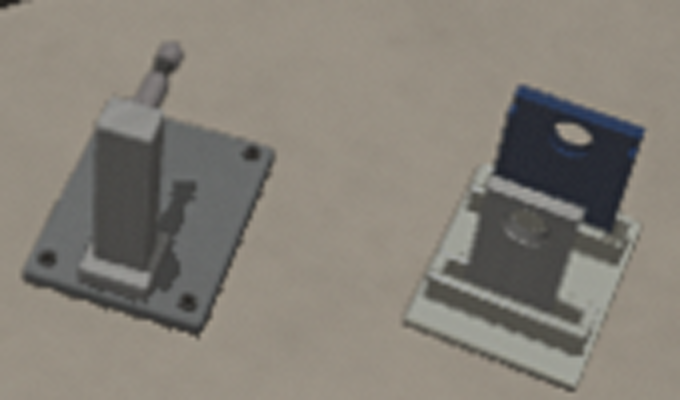

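View pics/s_b.png

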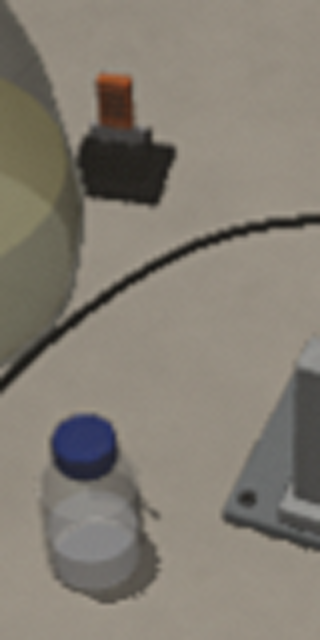

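```bash
python3 - <<'E'
from h import *
im=cv2.imread('pics/top0.png');hsv=cv2.cvtColor(im,cv2.COLOR_BGR2HSV)
for p in [(280,225),(310,240),(215,260),(235,275),(225,250),(260,280),(395,272),(402,290),(370,300),(394,286)]: print(p,im[p[1],p[0]],hsv[p[1],p[0]])
b=im[...,0].astype(int)-im[...,2]
print(b[255:260,190:300:4])
E
```

```text
(280, 225) [111 113 108] [ 78  11 113]
(310, 240) [116 117 112] [ 84  11 117]
(215, 260) [153 150 144] [100  15 153]
(235, 275) [153 150 145] [101  13 153]
(225, 250) [148 146 140] [ 98  14 148]
(260, 280) [117 133 138] [ 23  39 138]
(395, 272) [23 23 25] [ 0 20 25]
(402, 290) [39 41 41] [30 12 41]
(370, 300) [118 132 137] [ 22  35 137]
(394, 286) [ 32 101 149] [ 18 200 149]
[[-22 -19 -22 -20   9   8   6   6   9   8   8   7   7 -23 -20 -21 -21 -20
  -23 -19 -21 -21 -21   4   0   3   3   4]
 [-20 -20 -23 -22   9   7   8   8   8   7   8   8   7 -23 -20 -22 -21 -18
  -20 -23 -21 -19 -22   5   3   2   3   4]
 [-21 -22 -24 -21   9   6   8   7   7   8   8   7  10 -20 -20 -20 -23 -22
  -20 -20 -21 -21 -21   4   2   5   6  -4]
 [-21 -20 -22 -20   9   8   8   9   7   7   7   8   8 -22 -22 -20 -22 -22
  -18 -22 -22 -21 -20   3   5   0 -18 -22]
 [-20 -20 -21 -21   9   9   7   5   9   7   8   5   9 -21 -22 -20 -20 -21
  -21 -20 -21 -22 -20   3  -9 -20 -21 -23]]
```

```bash
cat >> h.py <<'E'
def rect(n,mask,z,box):
    m=np.zeros_like(mask);x0,y0,x1,y1=box;m[y0:y1,x0:x1]=mask[y0:y1,x0:x1]
    cs=cv2.findContours(m,cv2.RETR_EXTERNAL,cv2.CHAIN_APPROX_NONE)[0];c=max(cs,key=cv2.contourArea)[:,0].astype(float)
    W=np.array([onz(n,p,z)[:2] for p in c])
    r=cv2.minAreaRect((W*1000).astype(np.float32)); return r,c,W
E
python3 - <<'E'
from h import *
for n,boxes in (('top',{'holder':(265,195,330,265,.010),'rack':(195,228,246,285,.006),'block':(372,265,412,302,.026)}),('side',{'holder':(320,262,395,325,.010),'rack':(415,280,485,340,.006),'block':(288,205,316,235,.026)})):
    im=cv2.imread(f'pics/{n}0.png').astype(int)
    for k,b in boxes.items():
        if k=='block': m=(im.max(2)<75)
        else: m=(im[...,0]-im[...,2]>-11)
        m=cv2.morphologyEx(m.astype(np.uint8)*255,cv2.MORPH_CLOSE,np.ones((3,3)))
        r,c,W=rect(n,m,b[4],b[:4]); print(n,k,np.round(r[0],1),np.round(r[1],1),round(r[2],1)); print(np.round(cv2.boxPoints(r)).tolist(), cv2.approxPolyDP(c.astype(np.int32),2.5,True)[:,0].tolist())
E
```

```text
top holder [561.1 226.6] [125.4  90. ] 6.7
[[493.0, 264.0], [504.0, 175.0], [629.0, 189.0], [618.0, 279.0]] [[311, 202], [289, 203], [274, 209], [282, 259], [319, 253]]
top rack [505.2 404.3] [108.5  93.3] 0.4
[[451.0, 451.0], [451.0, 357.0], [560.0, 358.0], [559.0, 451.0]] [[239, 232], [204, 234], [205, 263], [200, 270], [205, 272], [205, 280], [240, 279]]
top block [432.   15.9] [49.  54.9] 16.7
[[401.0, 35.0], [416.0, -17.0], [463.0, -3.0], [448.0, 49.0]] [[400, 271], [378, 278], [384, 298], [406, 291]]
side holder [551.  227.8] [142.9  90.2] 7.8
[[474.0, 263.0], [486.0, 173.0], [628.0, 193.0], [616.0, 282.0]] [[348, 264], [326, 309], [369, 323], [388, 278], [362, 270], [361, 262]]
side rack [486.5 399.4] [149.8  82.8] 0.3
[[411.0, 440.0], [412.0, 358.0], [562.0, 358.0], [561.0, 441.0]] [[441, 281], [422, 320], [462, 337], [479, 298], [474, 293], [478, 280]]
side block [435.4  25.5] [83.4 53.3] 17.3
[[388.0, 39.0], [403.0, -12.0], [483.0, 12.0], [467.0, 63.0]] [[295, 205], [296, 211], [289, 219], [291, 228], [309, 230], [313, 217], [299, 213], [301, 206]]
```

```bash
python3 - <<'E'
from h import *
def edges(W,ctr,th,L,Wd):
    # W in mm; print fits of each side: offset along normal & angle
    c,s=np.cos(th),np.sin(th);Q=(W*1000-ctr)@np.array([[c,-s],[s,c]])
    for nm,ax,v in(('+x',0,L/2),('-x',0,-L/2),('+y',1,Wd/2),('-y',1,-Wd/2)):
        o=1-ax;half=(Wd if ax==0 else L)/2
        S=Q[(abs(Q[:,ax]-v)<5)&(abs(Q[:,o])<half-6)]
        if len(S)<6: print(nm,'few',len(S));continue
        vx,vy,x0,y0=cv2.fitLine(S.astype(np.float32),cv2.DIST_HUBER,0,.5,.01).ravel()
        d=np.array([vx,vy]);d*=np.sign(d[o]);a=np.degrees(np.arctan2(d[ax],d[o]))*(1 if ax else -1)
        at=(x0,y0)[ax]-(x0,y0)[o]*d[ax]/d[o]
        print(nm,'off err %.2f ang %.2f n %d span %.0f..%.0f'%(at-v,a,len(S),S[:,o].min(),S[:,o].max()))
est={'holder':((558.6,226.6),6.9,120,90),'rack':((505,399),0.3,110,84),'block':((432,16),16.8,50,56)}
for n,boxes in (('top',{'holder':(265,195,330,265,.010),'rack':(195,228,246,285,.006),'block':(372,265,412,302,.026)}),('side',{'holder':(320,262,395,325,.010),'rack':(415,280,485,340,.006),'block':(288,205,316,235,.026)})):
    im=cv2.imread(f'pics/{n}0.png').astype(int)
    for k,b in boxes.items():
        if k=='block': m=(im.max(2)<75)
        else: m=(im[...,0]-im[...,2]>-11)
        m=cv2.morphologyEx(m.astype(np.uint8)*255,cv2.MORPH_CLOSE,np.ones((3,3)))
        r,c,W=rect(n,m,b[4],b[:4]); e=est[k];print(n,k);edges(W,e[0],np.radians(e[1]),e[2],e[3])
E
```

```text
top holder
+x off err 1.10 ang -3.45 n 33 span -37..37
-x off err 0.96 ang 0.41 n 34 span -38..37
+y off err -1.75 ang 0.45 n 46 span -52..52
-y off err 0.94 ang -0.11 n 47 span -53..53
top rack
+x off err -1.76 ang -1.85 n 31 span -36..34
-x off err 2.01 ang 1.11 n 32 span -36..36
+y off err -1.38 ang 0.91 n 40 span -49..48
-y off err 1.74 ang 0.69 n 43 span -49..47
top block
+x off err -1.65 ang 1.09 n 19 span -22..20
-x off err 1.52 ang 0.97 n 18 span -20..20
+y off err -1.62 ang 0.90 n 17 span -19..19
-y off err 1.22 ang 0.14 n 16 span -18..17
side holder
+x off err 2.75 ang 0.37 n 39 span -36..39
-x off err 0.50 ang -1.27 n 30 span -37..38
+y off err 1.35 ang 0.47 n 41 span -54..53
-y off err 3.02 ang 0.74 n 39 span -54..53
side rack
+x off err -0.26 ang -1.26 n 38 span -36..36
-x few 5
+y off err -1.37 ang -0.04 n 37 span -48..48
-y off err 2.00 ang -0.10 n 35 span -48..48
side block
+x few 3
-x off err 3.55 ang -22.23 n 8 span -17..-1
+y few 5
-y few 0
```

```bash
cat >> h.py <<'E'
class F:
    def __init__(s,x,y,deg): s.o=np.array([x,y,0.]);a=np.radians(deg);s.R=np.array([[np.cos(a),-np.sin(a),0],[np.sin(a),np.cos(a),0],[0,0,1]])
    def __call__(s,*p): return s.o+s.R@(np.array(p,float)/1000)
H=F(.5588,.2270,7.2); RK=F(.505,.399,0.8); CB=F(.432,.016,17.6)
E
python3 - <<'E'
from h import *
pts={'tip':H(-20,0,100),'tip4':H(-16,0,100),'groove':H(-2.5,0,100),'pillartop':H(30,0,112),'pt+':H(30,13,112),'pt-':H(30,-13,112),'ptb-':H(50,-13,112),'ptb+':H(50,13,112),
 'sp_hole':RK(30,0,70.5),'sp_t+':RK(30,21,86),'sp_t-':RK(30,-21,86),'cv_t+':RK(-30,30,86),'cv_t-':RK(-30,-30,86),'cv_h':RK(-30,0,70.5),'tabtop':CB(0,0,68)}
for n in('side','top'):
    sc,org=(4,(320,240)) if n=='side' else (5,(190,190))
    im=cv2.imread(f'pics/{n}0.png');big=cv2.resize(im,None,fx=sc,fy=sc,interpolation=cv2.INTER_CUBIC)
    for k,p in pts.items():
        u=proj(n,p)[0];print(n,k,u.round(1));q=tuple(int(v) for v in (u+.5)*sc);cv2.drawMarker(big,q,(0,0,255),cv2.MARKER_CROSS,8,1)
    x,y=org;cv2.imwrite(f'pics/m_{n}.png',big[y*sc:(y+100)*sc,x*sc:(x+160)*sc])
E
```

```text
side tip [362.5 251.8]
side tip4 [361.7 253.2]
side groove [359.3 258.1]
side pillartop [353.4 265.6]
side pt+ [360.5 267.6]
side pt- [346.4 263.6]
side ptb- [342.3 271.4]
side ptb+ [356.6 275.5]
side sp_hole [452.1 296. ]
side sp_t+ [465.5 294.5]
side sp_t- [442.2 286. ]
side cv_t+ [479.7 273.6]
side cv_t- [447.8 262.5]
side cv_h [461.9 273.8]
side tabtop [297.8 200.3]
top tip [294.7 236.2]
top tip4 [294.4 234.4]
top groove [293.5 228. ]
top pillartop [290.8 212.2]
top pt+ [284.7 213.1]
top pt- [297.  211.2]
top ptb- [295.6 201.8]
top ptb+ [283.3 203.7]
top sp_hole [215.5 241.2]
top sp_t+ [204.3 241.1]
top sp_t- [223.5 240.4]
top cv_t+ [200.9 269.3]
top cv_t- [228.4 268.3]
top cv_h [216.2 268.9]
top tabtop [394.2 284.6]
```

View pics/m_side.png

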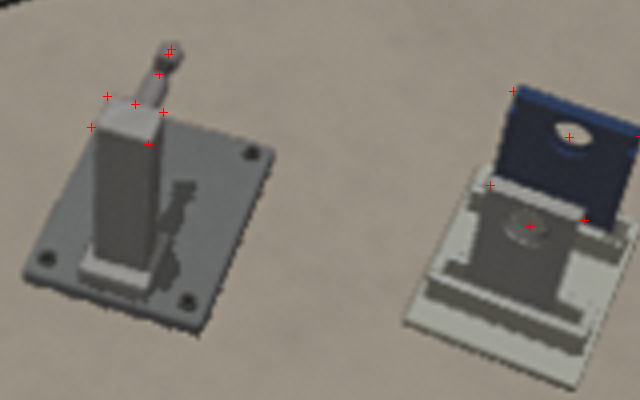

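View pics/m_top.png

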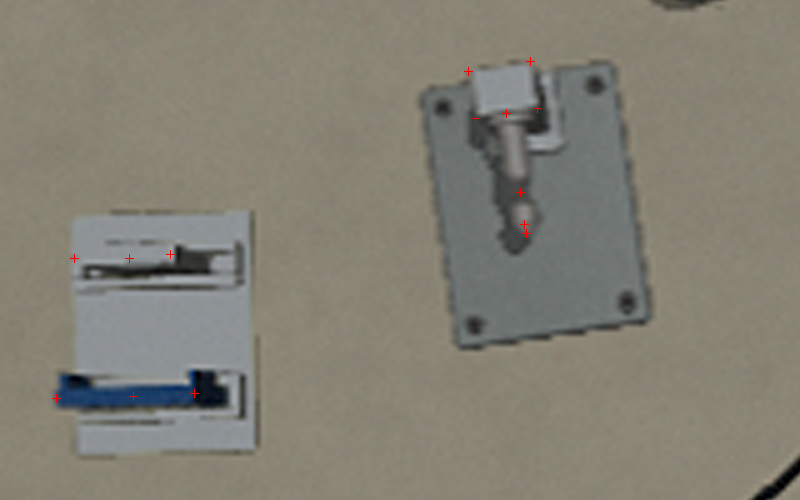

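```bash
cat >> h.py <<'E'
from scipy.spatial.transform import Rotation as Ro
def to(x,y,z,yawdeg):
    s=bot.observe();R=Ro.from_euler('xyz',s['tool_rot']);p=np.array(s['position'])
    d=R.as_matrix().T@(np.array([x,y,z])-p)*1000
    yw=np.degrees(s['tool_rot'][2]);t=(yawdeg-yw+180)%360-180
    print('clk %.2f pos %s yaw %.2f f %s w %.1f'%(s['clock'],p.round(4),yw,np.round(s['force'],1),s['grip_width']*1000))
    print('dx %.1f dy %.1f dz %.1f yaw %.4f'%(*d,-np.radians(t)), 'q',np.round(s['qpos'],2))
E
python3 - <<'E'
from h import *
for z in (.0,.1,.2,.25,.3): print(z,proj('side',[.57,-.05,z]),proj('top',[.57,-.05,z]))
print([onz('top',p,.0) for p in((417,222),(545,310),(540,440))])
to(.33,-.50,.36,-45)
E
```

```text
0.0 [[239.94495246 250.81213957]] [[417.49233899 222.79458852]]
0.1 [[232.97764478 215.31600295]] [[424.92061982 218.00107722]]
0.2 [[225.06073898 174.22646479]] [[433.77846409 212.27851011]]
0.25 [[220.7025868  151.23738713]] [[438.87757069 208.98098345]]
0.3 [[216.05588482 126.41224795]] [[444.51730139 205.33102024]]
[array([ 0.57185634, -0.04894158,  0.        ]), array([ 0.36012256, -0.34153428,  0.        ]), array([ 0.05720992, -0.32448803,  0.        ])]
clk 0.10 pos [ 0.2626 -0.5668  0.2308] yaw -65.14 f [ 0.7 -1.2 -0.8] w 85.2
dx -32.4 dy -129.2 dz 89.3 yaw -0.3516 q [ 1.07  0.52 -0.04  1.6   0.02  1.02 -0.11]
```

```bash
python3 -c "
from h import *
to(.36,-.46,.38,-5)"
```

```text
clk 0.10 pos [ 0.2626 -0.5668  0.2308] yaw -65.14 f [ 0.7 -1.2 -0.8] w 85.2
dx -56.1 dy -149.2 dz 133.3 yaw -1.0497 q [ 1.07  0.52 -0.04  1.6   0.02  1.02 -0.11]
```

```bash
python3 -m crank '[{"hand":0,"dx":-9,"dy":-25,"dz":22,"yaw":0},{"hand":0,"dx":-19,"dy":-50,"dz":44,"yaw":0},{"hand":0,"dx":-30,"dy":-100,"dz":70,"yaw":-0.35},{"hand":0,"dx":-56,"dy":-150,"dz":133,"yaw":-1.05},{"hand":0,"dx":-56,"dy":-150,"dz":133,"yaw":-1.05},{"hand":0,"dx":-56,"dy":-150,"dz":133,"yaw":-1.05},{"hand":0,"dx":-56,"dy":-150,"dz":133,"yaw":-1.05},{"hand":0,"dx":-56,"dy":-150,"dz":133,"yaw":-1.05},{"hand":0,"dx":-56,"dy":-150,"dz":133,"yaw":-1.05},{"hand":0,"dx":-56,"dy":-150,"dz":133,"yaw":-1.05}]'
python3 -c "
from h import *
to(.46,.02,.38,75)"
```

```text
clock: 0.93
position: [0.3598, -0.4602, 0.3811]
tool_rot: [-1.57, 0.0, -0.131]
force: [-0.1, -0.3, -1.0]
grip_width: 0.0854
clk 0.93 pos [ 0.3598 -0.4602  0.3811] yaw -7.49 f [-0.1 -0.3 -1. ] w 85.4
dx 36.8 dy 1.2 dz 489.2 yaw -1.4397 q [ 1.    0.35 -0.26  1.49  0.09  1.32  0.59]
```

```bash
python3 -m crank '[{"dx":3,"dz":41,"yaw":-0.12},{"dx":6,"dz":82,"yaw":-0.24},{"dx":9,"dz":123,"yaw":-0.36},{"dx":12,"dz":164,"yaw":-0.48},{"dx":15,"dz":205,"yaw":-0.6},{"dx":18,"dz":246,"yaw":-0.72},{"dx":21,"dz":287,"yaw":-0.84},{"dx":25,"dz":328,"yaw":-0.96},{"dx":28,"dz":369,"yaw":-1.08},{"dx":31,"dz":410,"yaw":-1.2},{"dx":34,"dz":451,"yaw":-1.32},{"dx":37,"dz":489,"yaw":-1.44}]'
python3 -c "
from h import *
p=RK(30,0,0);print(p)
to(p[0],p[1],.25,90.8)"
```

```text
[0.53499708 0.39941887 0.        ]
clk 0.93 pos [ 0.3598 -0.4602  0.3811] yaw -7.49 f [-0.1 -0.3 -1. ] w 85.4
dx 61.8 dy 131.3 dz 875.1 yaw -1.7154 q [ 1.    0.35 -0.26  1.49  0.09  1.32  0.59]$[0]: bad value
```

```bash
python3 -m crank '[{"hand":0,"dx":3,"dy":0,"dz":41,"yaw":-0.12},{"hand":0,"dx":6,"dy":0,"dz":82,"yaw":-0.24},{"hand":0,"dx":9,"dy":0,"dz":123,"yaw":-0.36},{"hand":0,"dx":12,"dy":0,"dz":164,"yaw":-0.48},{"hand":0,"dx":15,"dy":0,"dz":205,"yaw":-0.6},{"hand":0,"dx":18,"dy":0,"dz":246,"yaw":-0.72},{"hand":0,"dx":21,"dy":0,"dz":287,"yaw":-0.84},{"hand":0,"dx":25,"dy":0,"dz":328,"yaw":-0.96},{"hand":0,"dx":28,"dy":0,"dz":369,"yaw":-1.08},{"hand":0,"dx":31,"dy":0,"dz":410,"yaw":-1.2},{"hand":0,"dx":34,"dy":0,"dz":451,"yaw":-1.32},{"hand":0,"dx":37,"dy":0,"dz":489,"yaw":-1.44}]'
python3 -c "
from h import *
p=RK(30,0,0);print(p)
to(p[0],p[1],.25,90.8)"
```

```text
clock: 1.93
position: [0.4631, 0.0212, 0.3815]
tool_rot: [-1.571, 0.0, 1.309]
force: [1.5, -0.3, -0.6]
grip_width: 0.0853
[0.53499708 0.39941887 0.        ]
clk 1.93 pos [0.4631 0.0212 0.3815] yaw 75.01 f [ 1.5 -0.3 -0.6] w 85.3
dx 383.9 dy 131.4 dz 28.4 yaw -0.2756 q [ 0.51  0.18 -0.78  1.76  0.13  1.26  1.  ]
```

```bash
python3 -m crank '[{"hand":0,"dx":38,"dy":12,"dz":3,"yaw":-0.03},{"hand":0,"dx":76,"dy":24,"dz":6,"yaw":-0.06},{"hand":0,"dx":114,"dy":36,"dz":9,"yaw":-0.09},{"hand":0,"dx":152,"dy":48,"dz":11,"yaw":-0.12},{"hand":0,"dx":190,"dy":60,"dz":14,"yaw":-0.15},{"hand":0,"dx":228,"dy":74,"dz":17,"yaw":-0.18},{"hand":0,"dx":266,"dy":88,"dz":20,"yaw":-0.21},{"hand":0,"dx":304,"dy":103,"dz":22,"yaw":-0.24},{"hand":0,"dx":342,"dy":117,"dz":25,"yaw":-0.27},{"hand":0,"dx":384,"dy":131,"dz":28,"yaw":-0.276},{"hand":0,"dx":384,"dy":131,"dz":28,"yaw":-0.276}]'
python3 -c "
from h import *
p=RK(30,0,0);print(p)
snap('side','pics/side1.png');snap('top','pics/top1.png')
to(p[0],p[1],.25,90.8)"
```

```text
clock: 2.85
position: [0.5355, 0.4028, 0.2465]
tool_rot: [-1.566, -0.001, 1.585]
force: [0.4, 0.5, 0.1]
grip_width: 0.0854
[0.53499708 0.39941887 0.        ]
clk 2.95 pos [0.5367 0.3983 0.2486] yaw 90.62 f [-0.1 -0.5  0.5] w 85.3
dx 1.2 dy -1.4 dz 1.7 yaw -0.0031 q [-0.25  0.69 -0.8   1.42  0.5   1.24  0.48]
```

View pics/side1.png

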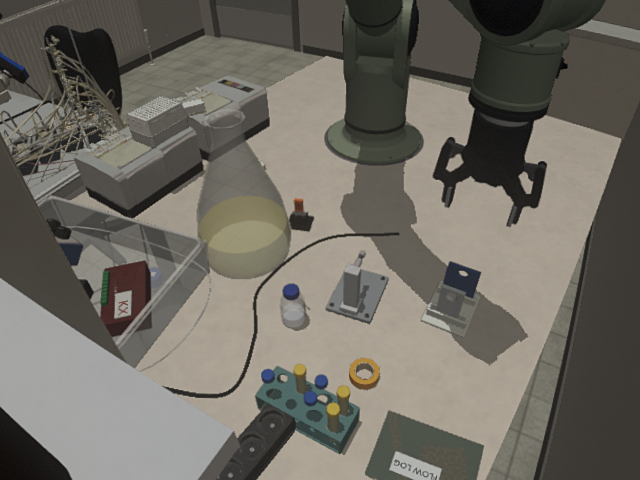

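View pics/top1.png

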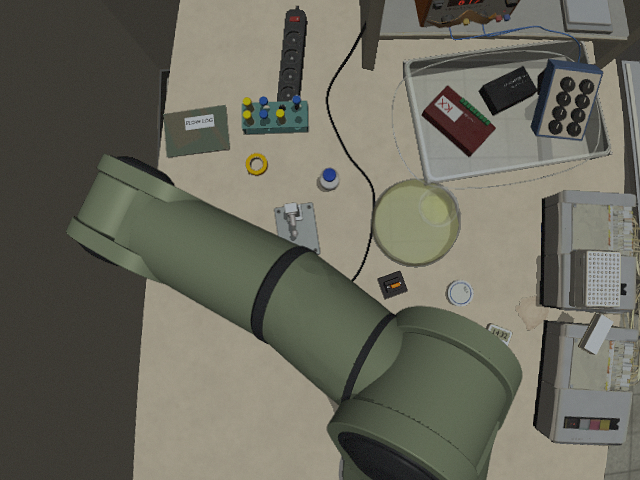

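```bash
python3 -m crank '[{"hand":0,"dx":1,"dy":30,"dz":2,"yaw":-0.003},{"hand":0,"dx":1,"dy":60,"dz":2,"yaw":-0.003},{"hand":0,"dx":1,"dy":90,"dz":2,"yaw":-0.003},{"hand":0,"dx":1,"dy":110,"dz":2,"yaw":-0.003},{"hand":0,"dx":1,"dy":130,"dz":2,"yaw":-0.003},{"hand":0,"dx":1,"dy":135,"dz":2,"yaw":-0.003},{"hand":0,"dx":1,"dy":135,"dz":2,"yaw":-0.003}]'
python3 -c "
from h import *
p=RK(30,0,0);print(p)
snap('side','pics/side2.png');crop('side','pics/side2.png',400,180,140,160,4,'pics/s2.png')
to(p[0],p[1],.046,90.8)"
```

```text
clock: 3.53
position: [0.536, 0.3962, 0.1147]
tool_rot: [-1.57, 0.001, 1.581]
force: [-0.3, 1.1, 0.9]
grip_width: 0.0856
[0.53499708 0.39941887 0.        ]
clk 3.58 pos [0.5363 0.3969 0.116 ] yaw 90.58 f [1.  0.3 0.6] w 85.1
dx 2.5 dy 70.0 dz 1.3 yaw -0.0038 q [-0.28  0.82 -0.73  1.54  0.61  1.02  0.4 ]
```

View pics/s2.png

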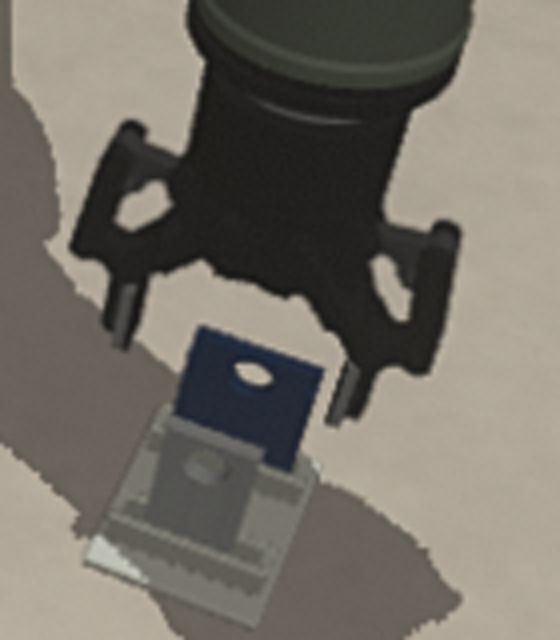

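```bash
python3 -m crank '[{"hand":0,"dx":0,"dy":0,"dz":0,"yaw":0},{"hand":0,"dx":0,"dy":0,"dz":0,"yaw":0}]'
python3 -c "
from h import *
print(proj('side',[[.536,.397,.129],[.536,.397-.0425,.129],[.536,.397+.0425,.129]]))
p=RK(30,0,0)
to(p[0],p[1],.046,90.8)"
```

```text
clock: 3.75
position: [0.5365, 0.3978, 0.1169]
tool_rot: [-1.572, -0.001, 1.581]
force: [-0.1, 0.2, 1.1]
grip_width: 0.0853
[[456.98088547 273.18068049]
 [432.88697237 264.36943514]
 [481.80389433 282.27487714]]
clk 3.75 pos [0.5365 0.3978 0.1169] yaw 90.61 f [-0.1  0.2  1.1] w 85.3
dx 1.5 dy 70.9 dz 1.6 yaw -0.0033 q [-0.28  0.82 -0.73  1.54  0.61  1.02  0.4 ]
```

```bash
python3 -m crank '[{"hand":0,"dx":1,"dy":25,"dz":1,"yaw":-0.003},{"hand":0,"dx":1,"dy":48,"dz":1,"yaw":-0.003},{"hand":0,"dx":1,"dy":65,"dz":1,"yaw":-0.003},{"hand":0,"dx":1,"dy":71,"dz":1,"yaw":-0.003},{"hand":0,"dx":1,"dy":71,"dz":1,"yaw":-0.003},{"hand":0.3,"dx":1,"dy":71,"dz":1,"yaw":-0.003},{"hand":1,"dx":1,"dy":71,"dz":1,"yaw":-0.003},{"hand":1,"dx":1,"dy":71,"dz":1,"yaw":-0.003},{"hand":1,"dx":1,"dy":71,"dz":1,"yaw":-0.003},{"hand":1,"dx":1,"dy":71,"dz":1,"yaw":-0.003},{"hand":1,"dx":1,"dy":71,"dz":1,"yaw":-0.003}]' 40
python3 -c "
from h import *
p=RK(30,0,0)
snap('side','pics/side3.png');crop('side','pics/side3.png',400,180,140,160,4,'pics/s3.png')
to(p[0],p[1],.046,90.8)"
```

```text
clock: 4.67
position: [0.5353, 0.399, 0.0453]
tool_rot: [-1.572, -0.001, 1.585]
force: [-0.3, -0.4, 6.9]
grip_width: 0.0416
clk 4.72 pos [0.5354 0.3989 0.0453] yaw 90.80 f [ 0.  -1.5  7. ] w 41.6
dx 0.5 dy -0.7 dz 0.3 yaw -0.0000 q [-0.31  0.9  -0.69  1.57  0.68  0.91  0.35]
```

View pics/s3.png

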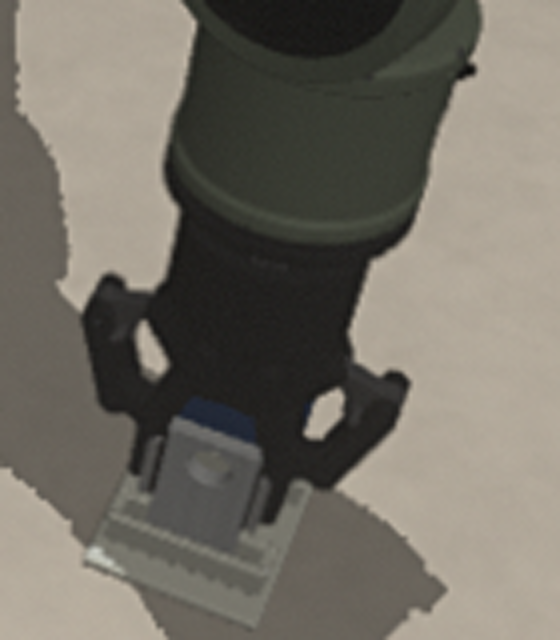

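```bash
python3 -m crank '[{"hand":1,"dx":0,"dy":-10,"dz":0,"yaw":0},{"hand":1,"dx":0,"dy":-30,"dz":0,"yaw":0},{"hand":1,"dx":0,"dy":-65,"dz":0,"yaw":0},{"hand":1,"dx":0,"dy":-100,"dz":0,"yaw":0},{"hand":1,"dx":0,"dy":-125,"dz":0,"yaw":0},{"hand":1,"dx":0,"dy":-135,"dz":0,"yaw":0},{"hand":1,"dx":0,"dy":-135,"dz":0,"yaw":0}]'
python3 -c "
from h import *
p=H(-50,0,0);print(p)
to(p[0],p[1],.074,97.2)"
```

```text
clock: 5.3
position: [0.5356, 0.3994, 0.1825]
tool_rot: [-1.574, -0.002, 1.585]
force: [1.5, 0.6, -1.2]
grip_width: 0.0414
[0.50919426 0.22073334 0.        ]
clk 5.30 pos [0.5356 0.3994 0.1825] yaw 90.80 f [ 1.5  0.6 -1.2] w 41.4
dx -178.5 dy 108.0 dz 29.2 yaw -0.1117 q [-0.27  0.75 -0.77  1.5   0.55  1.12  0.44]
```

```bash
python3 -m crank '[{"hand":1,"dx":-25,"dy":0,"dz":10,"yaw":-0.02},{"hand":1,"dx":-60,"dy":0,"dz":20,"yaw":-0.04},{"hand":1,"dx":-100,"dy":0,"dz":29,"yaw":-0.08},{"hand":1,"dx":-140,"dy":0,"dz":29,"yaw":-0.11},{"hand":1,"dx":-165,"dy":10,"dz":29,"yaw":-0.112},{"hand":1,"dx":-178,"dy":35,"dz":29,"yaw":-0.112},{"hand":1,"dx":-178,"dy":70,"dz":29,"yaw":-0.112},{"hand":1,"dx":-178,"dy":95,"dz":29,"yaw":-0.112},{"hand":1,"dx":-178,"dy":108,"dz":29,"yaw":-0.112},{"hand":1,"dx":-178,"dy":108,"dz":29,"yaw":-0.112},{"hand":1,"dx":-178,"dy":108,"dz":29,"yaw":-0.112}]'
python3 -c "
from h import *
p=H(-50,0,0);print(p)
snap('side','pics/side4.png');snap('top','pics/top4.png');crop('side','pics/side4.png',290,180,140,160,4,'pics/s4.png')
to(p[0],p[1],.074,97.2)"
```

```text
clock: 6.22
position: [0.508, 0.2207, 0.0713]
tool_rot: [-1.57, -0.0, 1.698]
force: [-0.1, -0.6, 0.0]
grip_width: 0.0413
[0.50919426 0.22073334 0.        ]
clk 6.32 pos [0.5089 0.2209 0.0725] yaw 97.25 f [ 1.  -0.3 -1.1] w 41.7
dx -0.2 dy -1.5 dz -0.3 yaw 0.0008 q [-0.    0.74 -0.74  1.88  0.69  0.79  0.58]
```

View pics/s4.png

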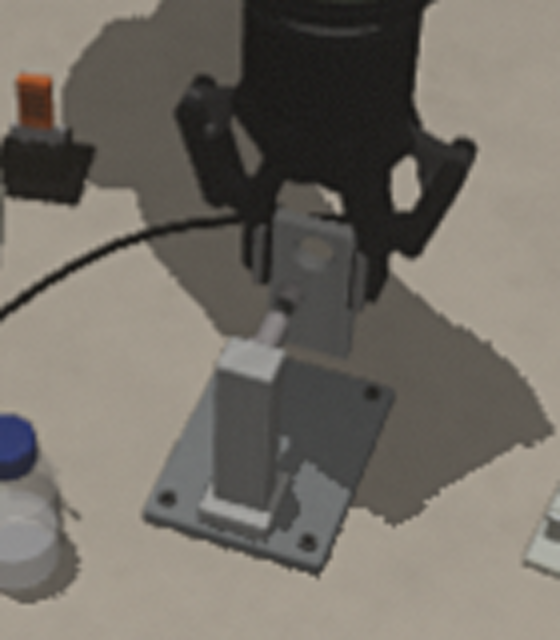

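View pics/top4.png

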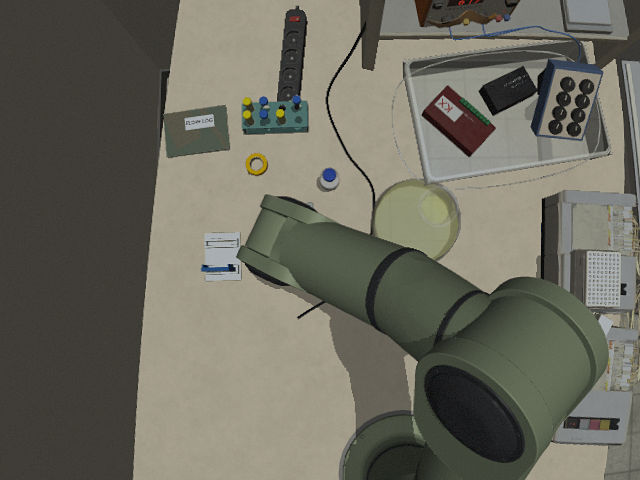

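```bash
python3 - <<'E'
from h import *
s=bot.observe();p=s['position'];c=F(p[0],p[1],97.2-90)
big=cv2.resize(cv2.imread('pics/side4.png'),None,fx=6,fy=6,interpolation=cv2.INTER_CUBIC)
def mk(P,col):
    for u in proj('side',P): q=tuple(int(v) for v in (u+.5)*6);cv2.drawMarker(big,q,col,cv2.MARKER_CROSS,7,1)
h=p[2]*1000+25.2
a=np.linspace(0,2*np.pi,24,endpoint=False)
mk([c(4,9.5*np.cos(t),h+9.5*np.sin(t)) for t in a],(0,0,255))
mk([c(4,y,h+z) for y in(-21,21) for z in(15.5,-64.5)],(0,0,255))
mk([H(x,0,100) for x in range(-50,-15,4)],(0,255,0))
print(proj('side',[c(4,0,h)]))
cv2.imwrite('pics/m4.png',big[200*6:300*6,330*6:430*6])
E
```

```text
[[367.07171613 243.56987903]]
```

View pics/m4.png

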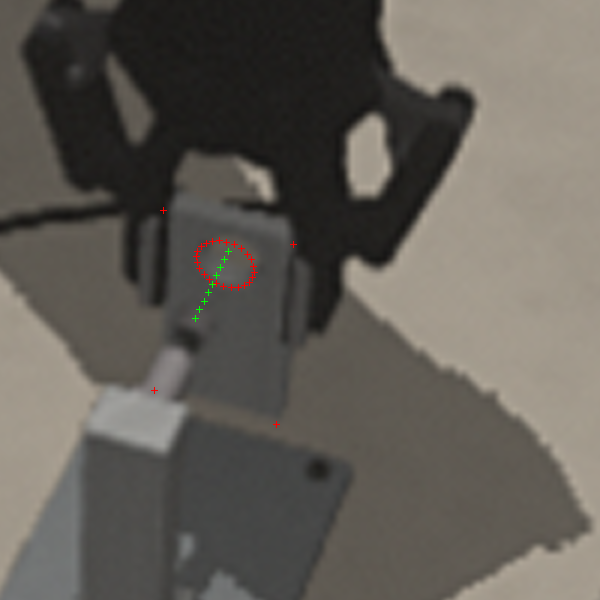

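```bash
python3 -m crank '[{"hand":1,"dx":0,"dy":-1,"dz":-12,"yaw":0},{"hand":1,"dx":0,"dy":-1,"dz":-22,"yaw":0},{"hand":1,"dx":0,"dy":-1,"dz":-30,"yaw":0},{"hand":1,"dx":0,"dy":-1,"dz":-37,"yaw":0},{"hand":1,"dx":0,"dy":-1,"dz":-43,"yaw":0},{"hand":1,"dx":0,"dy":-1,"dz":-45,"yaw":0},{"hand":1,"dx":0,"dy":-1,"dz":-45,"yaw":0}]'
python3 -c "
from h import *
p=H(20,0,0);print(p)
snap('side','pics/side5.png');crop('side','pics/side5.png',290,180,140,160,4,'pics/s5.png')
to(p[0],p[1],.074,97.2)"
```

```text
clock: 6.9
position: [0.5533, 0.226, 0.0724]
tool_rot: [-1.571, -0.0, 1.697]
force: [-0.1, 0.3, -0.7]
grip_width: 0.0416
[0.57864229 0.22950666 0.        ]
clk 6.95 pos [0.5529 0.226  0.0723] yaw 97.23 f [-0.1 -0.2 -2.1] w 41.3
dx 0.3 dy -1.7 dz -26.0 yaw 0.0005 q [ 0.    0.79 -0.73  1.76  0.68  0.86  0.65]
```

View pics/s5.png

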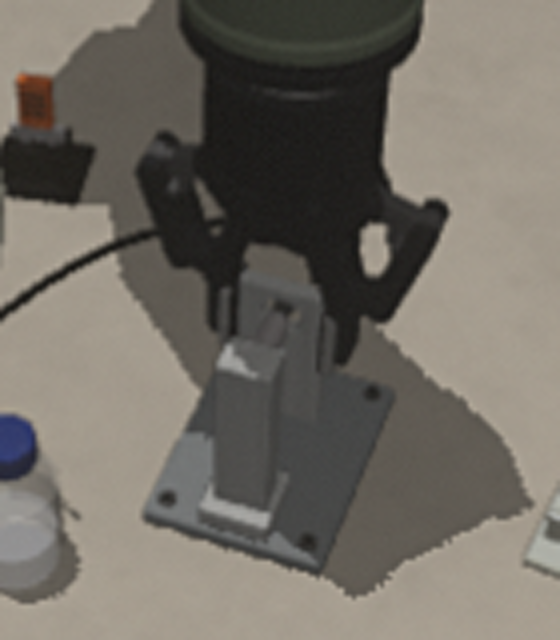

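```bash
python3 -m crank '[{"hand":1,"dx":0,"dy":-1,"dz":-8,"yaw":0},{"hand":1,"dx":0,"dy":-1,"dz":-15,"yaw":0},{"hand":1,"dx":0,"dy":-1,"dz":-20,"yaw":0},{"hand":1,"dx":0,"dy":-1,"dz":-24,"yaw":0},{"hand":1,"dx":0,"dy":0,"dz":-25,"yaw":0},{"hand":1,"dx":0,"dy":1,"dz":-25,"yaw":0}]'
python3 -c "
from h import *
p=H(20,0,0);print(p)
snap('side','pics/side6.png');crop('side','pics/side6.png',290,180,140,160,4,'pics/s6.png')
to(p[0],p[1],.0713,97.2)"
```

```text
clock: 7.45
position: [0.578, 0.2291, 0.0711]
tool_rot: [-1.571, -0.0, 1.697]
force: [2.3, 0.2, 5.3]
grip_width: 0.0411
[0.57864229 0.22950666 0.        ]
clk 7.50 pos [0.578  0.2291 0.0712] yaw 97.23 f [ 0.3 -0.6  1.9] w 41.7
dx 0.3 dy -0.1 dz -0.7 yaw 0.0005 q [-0.    0.82 -0.73  1.7   0.68  0.89  0.68]
```

View pics/s6.png

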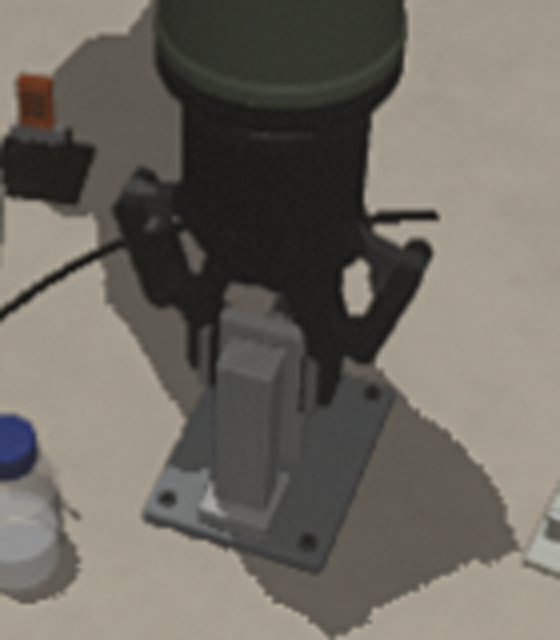

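```bash
python3 -m crank '[{"hand":0.6,"dx":0,"dy":0,"dz":0,"yaw":0},{"hand":0.4,"dx":0,"dy":0,"dz":0,"yaw":0},{"hand":0.2,"dx":0,"dy":0,"dz":0,"yaw":0},{"hand":0,"dx":0,"dy":0,"dz":0,"yaw":0},{"hand":0,"dx":0,"dy":0,"dz":0,"yaw":0},{"hand":0,"dx":0,"dy":-10,"dz":0,"yaw":0},{"hand":0,"dx":0,"dy":-35,"dz":0,"yaw":0},{"hand":0,"dx":0,"dy":-70,"dz":0,"yaw":0},{"hand":0,"dx":0,"dy":-100,"dz":0,"yaw":0},{"hand":0,"dx":0,"dy":-120,"dz":0,"yaw":0},{"hand":0,"dx":0,"dy":-125,"dz":0,"yaw":0}]'
python3 -c "
from h import *
p=RK(-30,0,0);print(p)
snap('side','pics/side7.png');crop('side','pics/side7.png',290,180,140,160,4,'pics/s7.png')
to(p[0],p[1],.046,90.8)"
```

```text
clock: 8.42
position: [0.5788, 0.2299, 0.2008]
tool_rot: [-1.575, -0.001, 1.697]
force: [0.6, 0.9, 0.7]
grip_width: 0.0855
[0.47500292 0.39858113 0.        ]
clk 8.47 pos [0.5787 0.2296 0.1997] yaw 97.22 f [-0.   0.   0.4] w 85.6
dx 180.5 dy 153.6 dz 82.2 yaw 0.1121 q [ 0.06  0.67 -0.82  1.61  0.54  1.1   0.79]
```

View pics/s7.png

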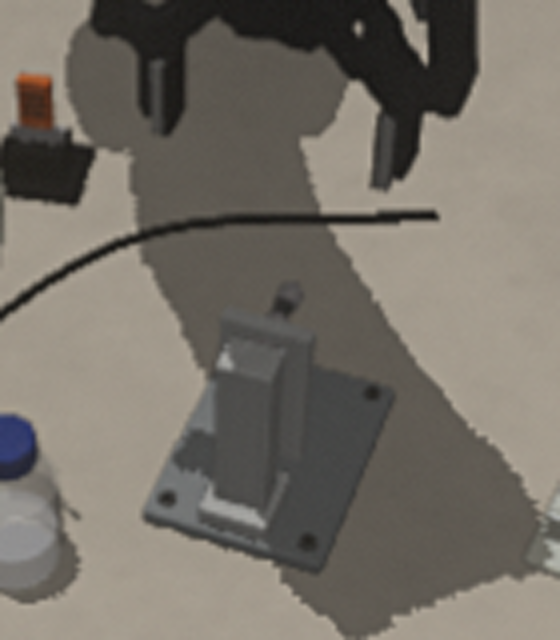

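```bash
python3 -m crank '[{"hand":0,"dx":35,"dy":0,"dz":18,"yaw":0.03},{"hand":0,"dx":72,"dy":0,"dz":36,"yaw":0.06},{"hand":0,"dx":108,"dy":0,"dz":52,"yaw":0.09},{"hand":0,"dx":145,"dy":20,"dz":66,"yaw":0.112},{"hand":0,"dx":170,"dy":45,"dz":80,"yaw":0.112},{"hand":0,"dx":181,"dy":70,"dz":80,"yaw":0.112},{"hand":0,"dx":181,"dy":80,"dz":80,"yaw":0.112},{"hand":0,"dx":181,"dy":80,"dz":80,"yaw":0.112},{"hand":0,"dx":181,"dy":80,"dz":80,"yaw":0.112}]'
python3 -c "
from h import *
p=RK(-28,0,0);print(p)
snap('side','pics/side8.png');crop('side','pics/side8.png',400,180,140,160,4,'pics/s8.png')
to(p[0],p[1],.046,90.8)"
```

```text
clock: 9.22
position: [0.4761, 0.3976, 0.1161]
tool_rot: [-1.57, 0.001, 1.584]
force: [-0.4, -0.3, 0.6]
grip_width: 0.0856
[0.47700273 0.39860906 0.        ]
clk 9.27 pos [0.4766 0.3977 0.117 ] yaw 90.73 f [ 1.   0.3 -0.6] w 85.6
dx 0.9 dy 71.0 dz -0.4 yaw -0.0013 q [-0.31  0.76 -0.75  1.68  0.61  0.95  0.3 ]
```

View pics/s8.png

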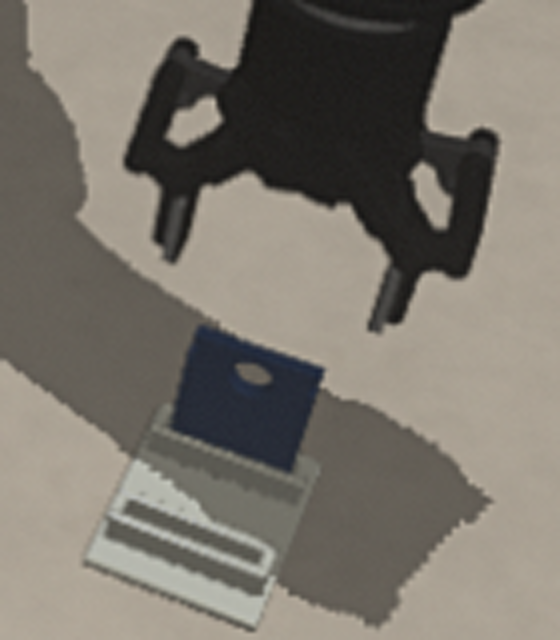

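```bash
python3 -m crank '[{"hand":0,"dx":1,"dy":25,"dz":0,"yaw":0},{"hand":0,"dx":1,"dy":48,"dz":0,"yaw":0},{"hand":0,"dx":1,"dy":65,"dz":0,"yaw":0},{"hand":0,"dx":1,"dy":71,"dz":0,"yaw":0},{"hand":0,"dx":1,"dy":71,"dz":0,"yaw":0},{"hand":0.2,"dx":1,"dy":71,"dz":0,"yaw":0},{"hand":1,"dx":1,"dy":71,"dz":0,"yaw":0},{"hand":1,"dx":1,"dy":71,"dz":0,"yaw":0},{"hand":1,"dx":1,"dy":71,"dz":0,"yaw":0},{"hand":1,"dx":1,"dy":71,"dz":0,"yaw":0}]' 40
python3 -c "
from h import *
p=RK(-28,0,0)
snap('side','pics/side9.png');crop('side','pics/side9.png',400,180,140,160,4,'pics/s9.png')
to(p[0],p[1],.046,90.8)"
```

```text
clock: 10.1
position: [0.4765, 0.3999, 0.047]
tool_rot: [-1.573, -0.001, 1.585]
force: [-1.8, -2.1, 8.8]
grip_width: 0.0595
clk 10.15 pos [0.4765 0.3999 0.047 ] yaw 90.79 f [-0.2 -2.4  8.2] w 59.3
dx -1.3 dy 1.0 dz -0.5 yaw -0.0002 q [-0.35  0.85 -0.69  1.71  0.69  0.84  0.24]
```

View pics/s9.png

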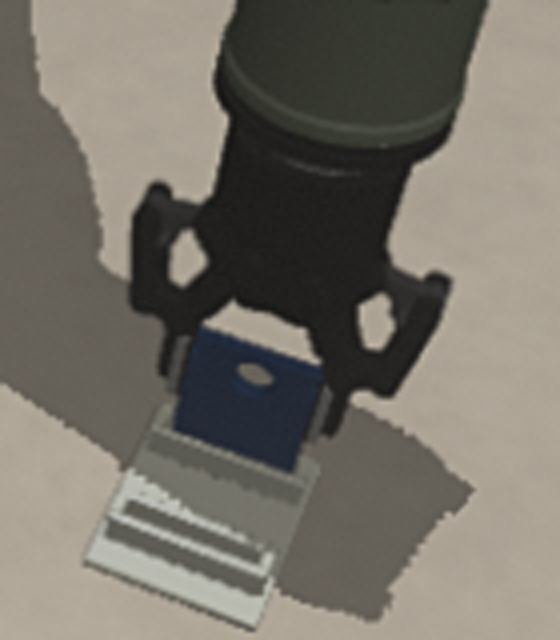

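```bash
python3 -m crank '[{"hand":1,"dx":0,"dy":-10,"dz":0,"yaw":0},{"hand":1,"dx":0,"dy":-30,"dz":0,"yaw":0},{"hand":1,"dx":0,"dy":-65,"dz":0,"yaw":0},{"hand":1,"dx":0,"dy":-100,"dz":0,"yaw":0},{"hand":1,"dx":0,"dy":-125,"dz":0,"yaw":0},{"hand":1,"dx":0,"dy":-135,"dz":0,"yaw":0},{"hand":1,"dx":0,"dy":-135,"dz":0,"yaw":0}]'
python3 -c "
from h import *
p=H(-48,0,0);print(p)
to(p[0],p[1],.075,97.2)"
```

```text
clock: 10.73
position: [0.4765, 0.4004, 0.1838]
tool_rot: [-1.574, -0.003, 1.585]
force: [-0.3, 0.3, -0.6]
grip_width: 0.0591
[0.51117849 0.220984   0.        ]
clk 10.73 pos [0.4765 0.4004 0.1838] yaw 90.80 f [-0.3  0.3 -0.6] w 59.1
dx -180.2 dy 108.4 dz -31.8 yaw -0.1118 q [-0.28  0.68 -0.79  1.63  0.54  1.06  0.35]
```

```bash
python3 -m crank '[{"hand":1,"dx":-25,"dy":0,"dz":0,"yaw":-0.02},{"hand":1,"dx":-62,"dy":0,"dz":0,"yaw":-0.04},{"hand":1,"dx":-102,"dy":0,"dz":-5,"yaw":-0.08},{"hand":1,"dx":-140,"dy":10,"dz":-15,"yaw":-0.112},{"hand":1,"dx":-168,"dy":30,"dz":-25,"yaw":-0.112},{"hand":1,"dx":-180,"dy":60,"dz":-32,"yaw":-0.112},{"hand":1,"dx":-180,"dy":90,"dz":-32,"yaw":-0.112},{"hand":1,"dx":-180,"dy":108,"dz":-32,"yaw":-0.112},{"hand":1,"dx":-180,"dy":108,"dz":-32,"yaw":-0.112},{"hand":1,"dx":-180,"dy":108,"dz":-32,"yaw":-0.112}]'
cat > ov.py <<'E'
from h import *
def ov(pic,out,off,hz,w=30,xo=0,box=(330,200)):
    s=bot.observe();p=s['position'];c=F(p[0],p[1],np.degrees(s['tool_rot'][2])-90)
    big=cv2.resize(cv2.imread(pic),None,fx=6,fy=6,interpolation=cv2.INTER_CUBIC)
    def mk(P,col):
        for u in proj('side',P): q=tuple(int(v) for v in (u+.5)*6);cv2.drawMarker(big,q,col,cv2.MARKER_CROSS,5,1)
    h=p[2]*1000+off;a=np.linspace(0,2*np.pi,24,endpoint=False)
    mk([c(xo+4,9.5*np.cos(t),h+9.5*np.sin(t)) for t in a],(0,0,255))
    mk([c(xo-4,9.5*np.cos(t),h+9.5*np.sin(t)) for t in a],(0,200,255))
    mk([c(xo-4,y,h+z) for y in(-w,w) for z in(15.5,-64.5)],(0,0,255))
    mk([H(x,0,100) for x in range(-50,-15,4)],(0,255,0))
    x,y=box;cv2.imwrite(out,big[y*6:(y+100)*6,x*6:(x+100)*6])
E
python3 -c "
from ov import *
p=H(-48,0,0);print(p)
snap('side','pics/side10.png');ov('pics/side10.png','pics/m10.png',23.5,0,30,-2)
to(p[0],p[1],.075,97.2)"
```

```text
clock: 11.57
position: [0.5094, 0.2201, 0.0717]
tool_rot: [-1.569, 0.0, 1.698]
force: [0.6, 0.2, 0.4]
grip_width: 0.0594
[0.51117849 0.220984   0.        ]
clk 11.62 pos [0.5101 0.2205 0.0728] yaw 97.27 f [-0.1  0.   0.1] w 59.5
dx 0.3 dy -2.2 dz -1.2 yaw 0.0011 q [ 0.    0.74 -0.74  1.88  0.69  0.8   0.59]
```

View pics/m10.png

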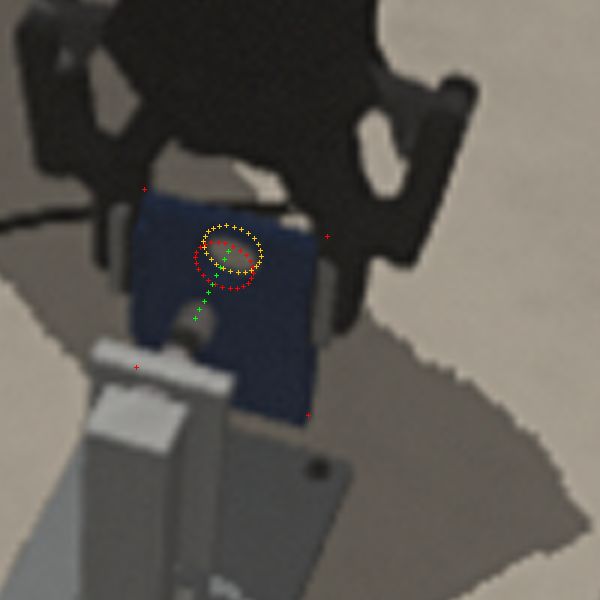

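```bash
python3 -m crank '[{"hand":1,"dx":0,"dy":-1.5,"dz":-12,"yaw":0},{"hand":1,"dx":0,"dy":-1.5,"dz":-22,"yaw":0},{"hand":1,"dx":0,"dy":-1.5,"dz":-30,"yaw":0},{"hand":1,"dx":0,"dy":-1.5,"dz":-37,"yaw":0},{"hand":1,"dx":0,"dy":-1.5,"dz":-43,"yaw":0},{"hand":1,"dx":0,"dy":-1.5,"dz":-45,"yaw":0},{"hand":1,"dx":0,"dy":-1.5,"dz":-45,"yaw":0}]'
python3 -c "
from h import *
p=H(16,0,0);print(p)
snap('side','pics/side11.png');crop('side','pics/side11.png',290,180,140,160,4,'pics/s11.png')
to(p[0],p[1],.074,97.2)"
```

```text
clock: 12.2
position: [0.5551, 0.2258, 0.0739]
tool_rot: [-1.571, -0.0, 1.697]
force: [0.4, -0.4, -0.2]
grip_width: 0.059
[0.57467384 0.22900533 0.        ]
clk 12.25 pos [0.5547 0.2258 0.0738] yaw 97.23 f [-0.4 -0.6  0. ] w 59.0
dx 0.7 dy -0.2 dz -20.2 yaw 0.0006 q [ 0.    0.79 -0.73  1.76  0.68  0.86  0.65]
```

View pics/s11.png

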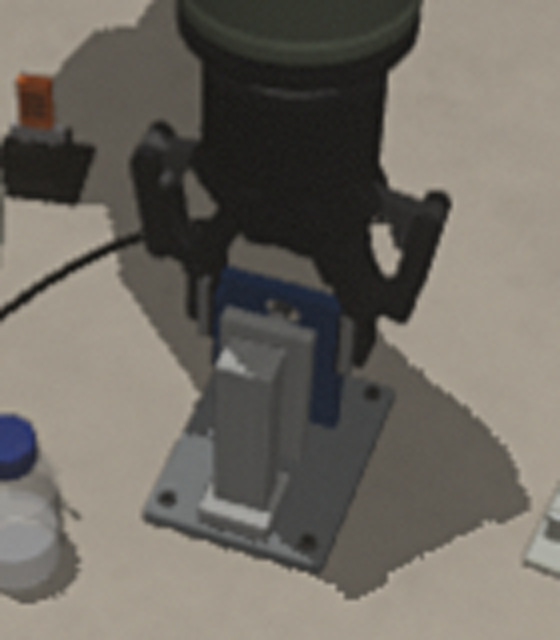

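```bash
python3 -m crank '[{"hand":1,"dx":0.5,"dy":0,"dz":-7,"yaw":0},{"hand":1,"dx":0.5,"dy":0,"dz":-12,"yaw":0},{"hand":1,"dx":0.5,"dy":0,"dz":-16,"yaw":0},{"hand":1,"dx":0.5,"dy":0,"dz":-19,"yaw":0},{"hand":1,"dx":0.5,"dy":0,"dz":-20,"yaw":0}]'
python3 -c "
from h import *
p=H(16,0,0)
snap('side','pics/side12.png');crop('side','pics/side12.png',290,180,140,160,4,'pics/s12.png')
to(p[0],p[1],.074,97.2)"
```

```text
clock: 12.67
position: [0.5744, 0.2287, 0.0736]
tool_rot: [-1.569, 0.0, 1.697]
force: [-7.9, -2.1, 2.0]
grip_width: 0.0592
clk 12.72 pos [0.5743 0.2287 0.0736] yaw 97.23 f [-1.7 -0.1 -1.3] w 59.3
dx 0.3 dy -0.4 dz -0.4 yaw 0.0006 q [ 0.    0.81 -0.73  1.71  0.67  0.89  0.68]
```

View pics/s12.png

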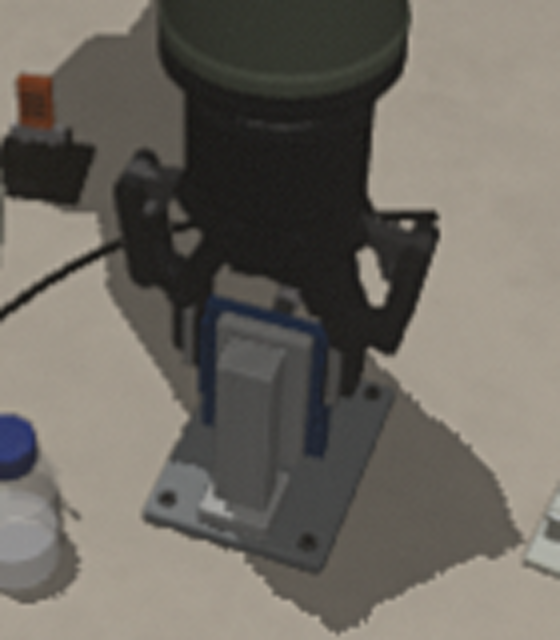

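```bash
python3 -m crank '[{"hand":1,"dx":0,"dy":0.5,"dz":-1,"yaw":0},{"hand":1,"dx":0,"dy":1,"dz":-2,"yaw":0},{"hand":1,"dx":0,"dy":1,"dz":-2,"yaw":0}]'
python3 -c "
from h import *
p=H(16,0,0)
to(p[0],p[1],.074,97.2)"
```

```text
clock: 12.97
position: [0.5744, 0.2288, 0.0728]
tool_rot: [-1.567, 0.001, 1.698]
force: [-19.4, -4.8, 14.3]
grip_width: 0.059
clk 12.97 pos [0.5744 0.2288 0.0728] yaw 97.28 f [-19.4  -4.8  14.3] w 59.0
dx 0.2 dy -1.2 dz -0.3 yaw 0.0013 q [-0.    0.82 -0.73  1.7   0.67  0.9   0.68]
```

```bash
python3 -m crank '[{"hand":1,"dx":0,"dy":0,"dz":1,"yaw":0},{"hand":0.45,"dx":0,"dy":0,"dz":1.5,"yaw":0},{"hand":0.25,"dx":0,"dy":0,"dz":1.5,"yaw":0},{"hand":0,"dx":0,"dy":0,"dz":1.5,"yaw":0},{"hand":0,"dx":0,"dy":0,"dz":1.5,"yaw":0},{"hand":0,"dx":0,"dy":-10,"dz":1.5,"yaw":0},{"hand":0,"dx":0,"dy":-35,"dz":1.5,"yaw":0},{"hand":0,"dx":0,"dy":-70,"dz":1.5,"yaw":0},{"hand":0,"dx":0,"dy":-105,"dz":1.5,"yaw":0},{"hand":0,"dx":0,"dy":-135,"dz":1.5,"yaw":0},{"hand":0,"dx":0,"dy":-150,"dz":1.5,"yaw":0}]'
python3 -c "
from h import *
p=CB(0,0,0);print(p)
snap('side','pics/side13.png');crop('side','pics/side13.png',290,180,140,160,4,'pics/s13.png')
to(p[0],p[1],.16,107.6)"
```

```text
clock: 13.88
position: [0.5759, 0.2296, 0.2275]
tool_rot: [-1.575, -0.001, 1.697]
force: [-0.6, 0.1, -0.2]
grip_width: 0.0853
[0.432 0.016 0.   ]
clk 13.93 pos [0.5764 0.2299 0.2289] yaw 97.23 f [ 0.4 -0.1  2.7] w 85.0
dx -194.1 dy 67.5 dz 170.6 yaw -0.1811 q [ 0.07  0.64 -0.84  1.59  0.51  1.14  0.8 ]
```

View pics/s13.png

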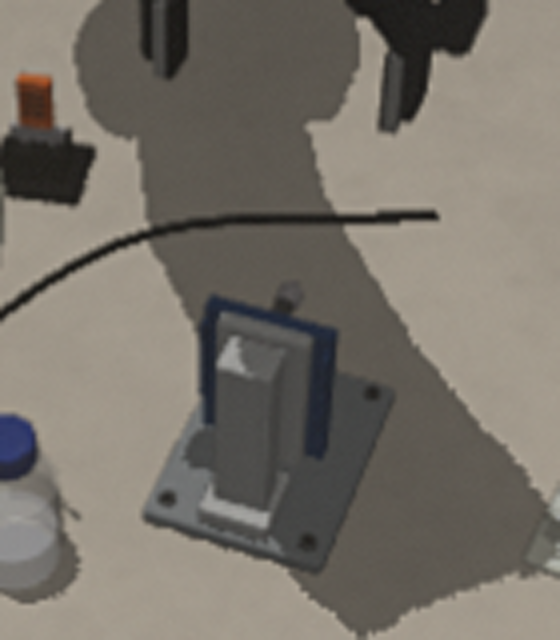

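```bash
python3 - <<'E'
from h import *
for n,b in(('side',(285,190,316,222)),('top',(375,265,412,300))):
    im=cv2.imread(f'pics/{n}0.png');hsv=cv2.cvtColor(im,cv2.COLOR_BGR2HSV)
    m=cv2.inRange(hsv,(3,110,60),(25,255,255));mm=np.zeros_like(m);x0,y0,x1,y1=b;mm[y0:y1,x0:x1]=m[y0:y1,x0:x1]
    c=max(cv2.findContours(mm,0,1)[0],key=cv2.contourArea);r=cv2.minAreaRect(c);print(n,cv2.contourArea(c),r,cv2.boxPoints(r).round(1).tolist())
    ys,xs=np.nonzero(mm);print(xs.mean(),ys.mean(),ys.min(),ys.max(),xs.min(),xs.max())
    if n=='top':
        for z in(.055,.065,.068): print(z,onz('top',(xs.mean(),ys.mean()),z),[onz('top',p,z)[:2].round(4).tolist() for p in cv2.boxPoints(r)])
for z in(.02,.0265,.0345,.055,.068): print(z,proj('side',CB(0,0,z*1000)),proj('top',CB(0,0,z*1000)))
E
```

```text
side 84.0 ((298.0, 205.0), (12.0, 8.0), 90.0) [[294.0, 199.0], [302.0, 199.0], [302.0, 211.0], [294.0, 211.0]]
298.4752475247525 204.72277227722773 199 211 294 302
top 23.5 ((395.32757568359375, 285.0689392089844), (3.713906764984131, 8.727680206298828), 68.19859313964844) [[390.6000061035156, 285.0], [398.70001220703125, 281.70001220703125], [400.1000061035156, 285.20001220703125], [392.0, 288.3999938964844]]
395.34285714285716 285.0285714285714 282 288 391 400
0.055 [0.4307096  0.01216324 0.055     ] [[0.4311, 0.0225], [0.4376, 0.0047], [0.4301, 0.0019], [0.4236, 0.0197]]
0.065 [0.43089798 0.01331642 0.065     ] [[0.4313, 0.0235], [0.4378, 0.0059], [0.4303, 0.0032], [0.4239, 0.0208]]
0.068 [0.4309545  0.01366237 0.068     ] [[0.4314, 0.0239], [0.4378, 0.0062], [0.4303, 0.0035], [0.4239, 0.0211]]
0.02 [[298.9249959  217.05936143]] [[391.79655598 284.25580009]]
0.0265 [[298.77615254 214.85251198]] [[392.11574146 284.29704957]]
0.0345 [[298.59137083 212.11038376]] [[392.51340837 284.34843423]]
0.055 [[298.10972405 204.95008328]] [[393.55745379 284.48330263]]
0.068 [[297.7980976 200.307463 ]] [[394.23885726 284.57129549]]
```

```bash
python3 -m crank '[{"hand":0,"dx":-20,"dy":0,"dz":25,"yaw":-0.03},{"hand":0,"dx":-45,"dy":0,"dz":55,"yaw":-0.06},{"hand":0,"dx":-70,"dy":0,"dz":86,"yaw":-0.09},{"hand":0,"dx":-95,"dy":10,"dz":112,"yaw":-0.12},{"hand":0,"dx":-122,"dy":20,"dz":136,"yaw":-0.15},{"hand":0,"dx":-150,"dy":35,"dz":156,"yaw":-0.18},{"hand":0,"dx":-175,"dy":50,"dz":168,"yaw":-0.18},{"hand":0,"dx":-195,"dy":68,"dz":171,"yaw":-0.18},{"hand":0,"dx":-195,"dy":68,"dz":171,"yaw":-0.18},{"hand":0,"dx":-195,"dy":68,"dz":171,"yaw":-0.18}]'
python3 -c "
from h import *
p=CB(0,-1.5,0);print(p)
snap('side','pics/side14.png');snap('top','pics/top14.png');
crop('side','pics/side14.png',230,100,150,150,4,'pics/s14.png')
to(p[0],p[1],.040,107.6)"
```

```text
clock: 14.77
position: [0.4299, 0.0131, 0.1547]
tool_rot: [-1.57, -0.0, 1.875]
force: [0.6, 1.1, 0.5]
grip_width: 0.0858
[0.43245355 0.01457021 0.        ]
clk 14.87 pos [0.4306 0.0147 0.1555] yaw 107.58 f [ 0.3  0.4 -0.2] w 85.5
dx -0.7 dy 115.5 dz -1.6 yaw -0.0003 q [ 0.55  0.47 -0.92  2.13  0.53  0.79  1.18]
```

View pics/s14.png

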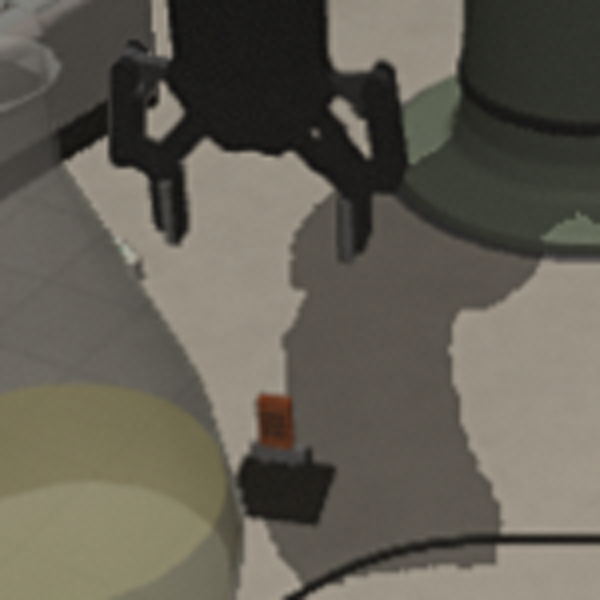

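View pics/top14.png

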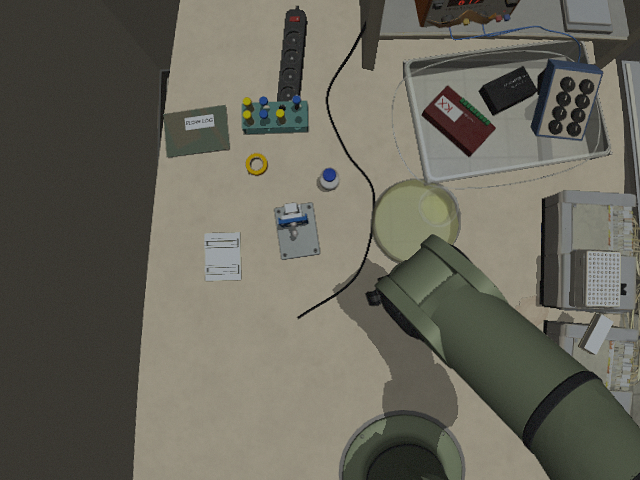

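```bash
python3 -m crank '[{"hand":0,"dx":-1,"dy":20,"dz":-1,"yaw":0},{"hand":0,"dx":-1,"dy":40,"dz":-1,"yaw":0},{"hand":0,"dx":-1,"dy":60,"dz":-1,"yaw":0},{"hand":0,"dx":-1,"dy":72,"dz":-1,"yaw":0},{"hand":0,"dx":-1,"dy":75,"dz":-1,"yaw":0},{"hand":0,"dx":-1,"dy":75,"dz":-1,"yaw":0}]'
python3 -c "
from h import *
p=CB(0,-1.5,0);print(p)
snap('side','pics/side15.png')
crop('side','pics/side15.png',230,100,150,150,4,'pics/s15.png')
to(p[0],p[1],.040,107.6)"
```

```text
clock: 15.37
position: [0.4315, 0.0142, 0.0799]
tool_rot: [-1.571, -0.0, 1.879]
force: [-0.0, 0.6, -0.2]
grip_width: 0.0852
[0.43245355 0.01457021 0.        ]
clk 15.42 pos [0.4318 0.0141 0.0804] yaw 107.61 f [ 0.6 -0.4 -0.2] w 85.5
dx 0.3 dy 40.4 dz -0.8 yaw 0.0002 q [ 0.43  0.59 -0.78  2.18  0.72  0.64  1.02]
```

View pics/s15.png

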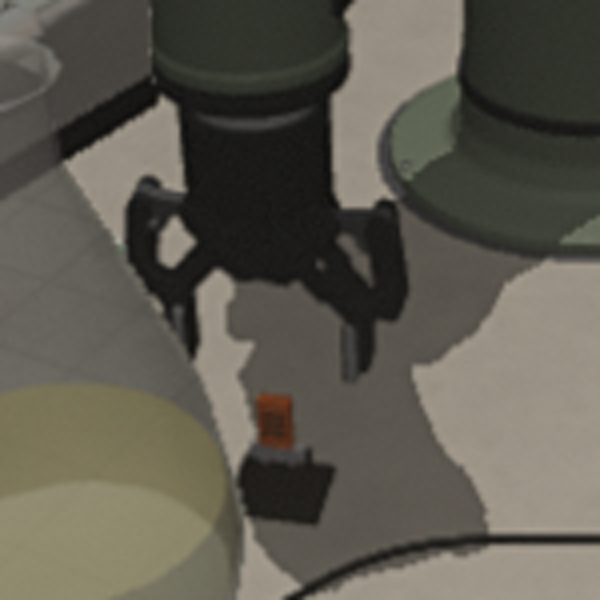

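```bash
python3 -m crank '[{"hand":0,"dx":0,"dy":18,"dz":-1,"yaw":0},{"hand":0,"dx":0,"dy":32,"dz":-1,"yaw":0},{"hand":0,"dx":0,"dy":40,"dz":-1,"yaw":0},{"hand":0.3,"dx":0,"dy":40,"dz":-1,"yaw":0},{"hand":0.6,"dx":0,"dy":40,"dz":-1,"yaw":0},{"hand":1,"dx":0,"dy":40,"dz":-1,"yaw":0},{"hand":1,"dx":0,"dy":40,"dz":-1,"yaw":0},{"hand":1,"dx":0,"dy":40,"dz":-1,"yaw":0},{"hand":1,"dx":0,"dy":40,"dz":-1,"yaw":0},{"hand":1,"dx":0,"dy":40,"dz":-1,"yaw":0}]' 70
python3 -c "
from h import *
p=CB(0,-1.5,0);print(p)
snap('side','pics/side16.png')
crop('side','pics/side16.png',230,100,150,150,4,'pics/s16.png')
to(p[0],p[1],.040,107.6)"
```

```text
clock: 16.25
position: [0.4326, 0.0134, 0.0403]
tool_rot: [-1.572, 0.001, 1.877]
force: [-0.6, -0.9, 11.1]
grip_width: 0.0187
[0.43245355 0.01457021 0.        ]
clk 16.30 pos [0.4326 0.0133 0.0403] yaw 107.53 f [-1.2  0.2 10.8] w 18.4
dx 1.2 dy 0.3 dz -0.2 yaw -0.0012 q [ 0.37  0.66 -0.69  2.2   0.83  0.56  0.92]
```

View pics/s16.png

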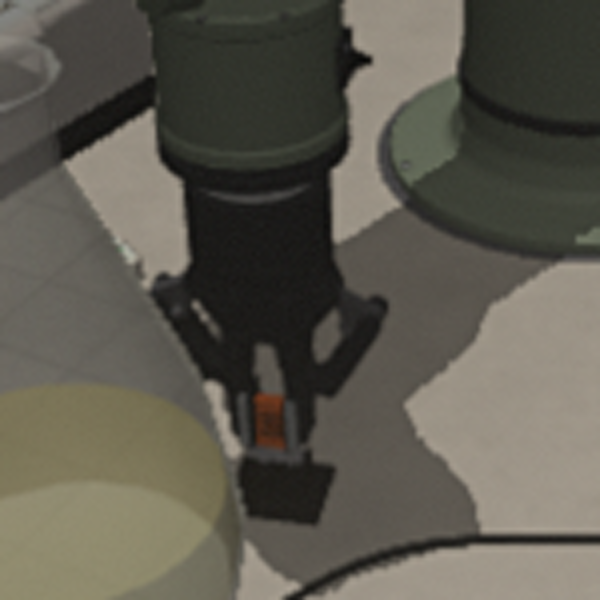

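```bash
python3 -m crank '[{"hand":1,"dx":0,"dy":-10,"dz":0,"yaw":0},{"hand":1,"dx":0,"dy":-30,"dz":0,"yaw":0},{"hand":1,"dx":0,"dy":-65,"dz":0,"yaw":0},{"hand":1,"dx":0,"dy":-100,"dz":0,"yaw":0},{"hand":1,"dx":0,"dy":-135,"dz":0,"yaw":0},{"hand":1,"dx":0,"dy":-155,"dz":0,"yaw":0},{"hand":1,"dx":0,"dy":-160,"dz":0,"yaw":0},{"hand":1,"dx":0,"dy":-160,"dz":0,"yaw":0}]'
python3 -c "
from h import *
p=H(-2.5,0,0);print(p)
to(p[0],p[1],.165,97.2)"
```

```text
clock: 16.97
position: [0.4328, 0.0131, 0.2009]
tool_rot: [-1.573, 0.002, 1.876]
force: [0.9, -0.4, -1.0]
grip_width: 0.0186
[0.55631971 0.22668667 0.        ]
clk 16.97 pos [0.4328 0.0131 0.2009] yaw 107.48 f [ 0.9 -0.4 -1. ] w 18.6
dx 166.7 dy 36.0 dz -181.9 yaw 0.1795 q [ 0.62  0.4  -0.98  2.08  0.43  0.88  1.27]
```

```bash
python3 -m crank '[{"hand":1,"dx":15,"dy":0,"dz":-17,"yaw":0.02},{"hand":1,"dx":40,"dy":0,"dz":-44,"yaw":0.05},{"hand":1,"dx":66,"dy":0,"dz":-72,"yaw":0.08},{"hand":1,"dx":92,"dy":0,"dz":-100,"yaw":0.11},{"hand":1,"dx":118,"dy":0,"dz":-128,"yaw":0.14},{"hand":1,"dx":143,"dy":5,"dz":-155,"yaw":0.17},{"hand":1,"dx":160,"dy":15,"dz":-174,"yaw":0.18},{"hand":1,"dx":167,"dy":30,"dz":-182,"yaw":0.18},{"hand":1,"dx":167,"dy":30,"dz":-182,"yaw":0.18},{"hand":1,"dx":167,"dy":30,"dz":-182,"yaw":0.18},{"hand":1,"dx":167,"dy":30,"dz":-182,"yaw":0.18}]'
python3 -c "
from h import *
p=H(-2.5,0,0);print(p)
snap('side','pics/side17.png');crop('side','pics/side17.png',290,150,140,140,5,'pics/s17.png')
to(p[0],p[1],.120,97.2)"
```

```text
clock: 17.88
position: [0.555, 0.227, 0.1691]
tool_rot: [-1.57, 0.001, 1.697]
force: [0.1, 0.1, -1.0]
grip_width: 0.0187
[0.55631971 0.22668667 0.        ]
clk 17.93 pos [0.5552 0.2268 0.1696] yaw 97.20 f [-0.3 -0.6  0.8] w 18.1
dx -0.2 dy 49.6 dz -1.1 yaw 0.0000 q [ 0.05  0.67 -0.82  1.7   0.56  1.02  0.74]
```

View pics/s17.png

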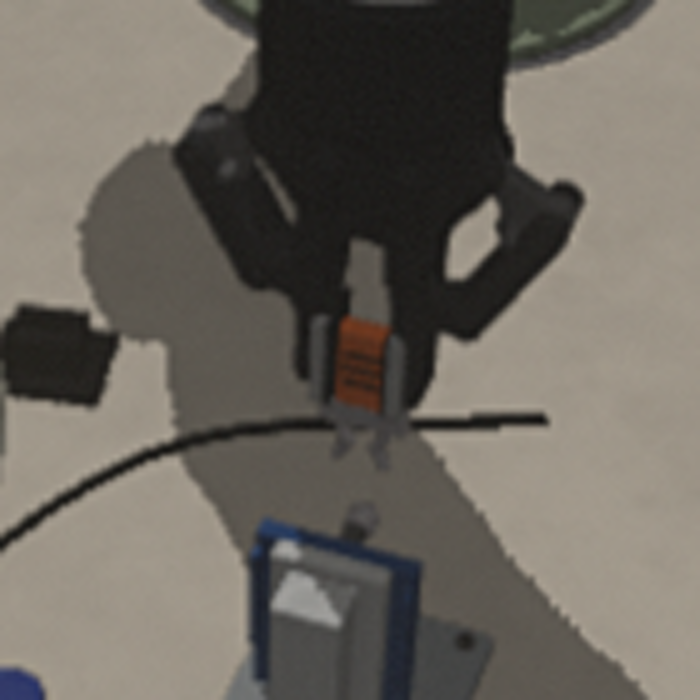

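```bash
python3 - <<'E'
from h import *
im=cv2.imread('pics/top0.png');g=im.astype(int)
print('pred x=15',proj('top',[H(15,0,106),H(15,6,100),H(15,-6,100)]).round(1).tolist())
print('pred x=-12',proj('top',[H(-12,0,106),H(-12,6,100),H(-12,-6,100)]).round(1).tolist())
for r in (216,218,220,222,224,226,228,230,232,234,236,238): print(r,[tuple(g[r,c])[2] for c in range(284,306)], g[r,284:306,0]-g[r,284:306,2])
im=cv2.imread('pics/side0.png');g=im.astype(int)
print('side')
print('pred x=-12',proj('side',[H(-12,0,100),H(-12,6,100),H(-12,-6,100),H(-12,0,106),H(-20,0,100)]).round(1).tolist())
for r in range(247,268): print(r,g[r,352:372,2],g[r,352:372,0]-g[r,352:372,2])
E
```

```text
pred x=15 [[292.1, 219.5], [289.5, 220.3], [295.1, 219.4]]
pred x=-12 [[294.0, 232.3], [291.3, 232.9], [297.0, 232.1]]
216 [np.int64(62), np.int64(60), np.int64(67), np.int64(64), np.int64(54), np.int64(68), np.int64(105), np.int64(129), np.int64(137), np.int64(123), np.int64(97), np.int64(65), np.int64(44), np.int64(53), np.int64(72), np.int64(100), np.int64(135), np.int64(127), np.int64(107), np.int64(110), np.int64(113), np.int64(113)] [ 3  5  2 -2 -2  1 -6 -5 -3 -4 -5 -4  0  0  1  6  5  4  2  4  4  3]
218 [np.int64(62), np.int64(65), np.int64(53), np.int64(76), np.int64(91), np.int64(84), np.int64(94), np.int64(116), np.int64(132), np.int64(129), np.int64(100), np.int64(105), np.int64(133), np.int64(147), np.int64(146), np.int64(141), np.int64(142), np.int64(145), np.int64(122), np.int64(103), np.int64(114), np.int64(113)] [ 2 -2  3 -1  2  0 -6 -5 -5 -5 -6  1  9  8  8  8 10  3  2  3  2  4]
220 [np.int64(108), np.int64(107), np.int64(89), np.int64(76), np.int64(94), np.int64(89), np.int64(90), np.int64(108), np.int64(133), np.int64(132), np.int64(108), np.int64(83), np.int64(69), 
[... 6705 characters left out ...]
20 -20 -20
 -20 -20]
264 [132 123 119 119 125 124 114  97  85 126 150 151 149 150 149 150 149 149
 151 152] [-13  -9  -6  -6  -5  -6  -5  -4  -7 -17 -20 -22 -20 -20 -20 -21 -20 -19
 -20 -20]
265 [139 128 124 117 124 121 107  85 101 142 152 151 149 149 149 149 149 149
 150 151] [ -4  -4  -4  -5  -5  -6  -5  -5 -12 -20 -21 -21 -21 -20 -20 -20 -20 -20
 -21 -20]
266 [148 141 138 133 132 121 100  85 126 150 150 151 151 151 150 148 148 149
 150 151] [ -4  -4  -4  -2  -4  -5  -5  -6 -16 -20 -20 -21 -20 -20 -20 -21 -20 -20
 -20 -19]
267 [144 143 142 142 140 134 129 127 140 153 155 153 152 151 151 149 148 149
 150 149] [ -4  -4  -4  -2  -3  -3  -2  -3 -10 -19 -22 -20 -21 -21 -20 -20 -20 -20
 -20 -19]
```

```bash
python3 - <<'E'
from h import *
im=cv2.imread('pics/side17.png');hsv=cv2.cvtColor(im,cv2.COLOR_BGR2HSV)
m=cv2.inRange(hsv,(3,110,50),(25,255,255));mm=np.zeros_like(m);mm[200:245,345:385]=m[200:245,345:385]
ys,xs=np.nonzero(mm);print(xs.mean(),ys.mean(),xs.min(),xs.max(),ys.min(),ys.max(),len(xs))
for r in range(ys.min(),ys.max()+1): q=xs[ys==r]; print(r,q.min(),q.max(),end='; ')
s=bot.observe();p=s['position'];c=F(p[0],p[1],7.2)
for xo in(-1,0): 
  for dz in(14,15,16): print(xo,dz,proj('side',c(xo+4,0,p[2]*1000+dz-3.5)).round(2),proj('side',[c(xo+4,y,p[2]*1000+dz+zz) for y in(-10,10) for zz in(13.5,-20.5)]).round(1).tolist())
big=cv2.resize(im[195:275,330:410],None,fx=8,fy=8,interpolation=cv2.INTER_CUBIC);cv2.imwrite('pics/z17.png',big[:600])
E
```

```text
361.5263157894737 221.96052631578948 357 367 213 231 152
213 359 359; 214 358 363; 215 358 367; 216 358 367; 217 358 367; 218 358 366; 219 358 366; 220 357 366; 221 357 365; 222 357 365; 223 357 365; 224 357 365; 225 357 365; 226 357 365; 227 357 365; 228 357 365; 229 357 365; 230 359 365; 231 363 365; -1 14 [[360.91 225.28]] [[355.6, 216.1], [355.0, 231.4], [367.1, 219.0], [366.1, 234.3]]
-1 15 [[360.94 224.83]] [[355.7, 215.6], [355.0, 230.9], [367.1, 218.5], [366.1, 233.8]]
-1 16 [[360.96 224.38]] [[355.7, 215.2], [355.0, 230.5], [367.1, 218.0], [366.1, 233.4]]
0 14 [[360.72 225.65]] [[355.4, 216.5], [354.8, 231.7], [366.9, 219.3], [365.9, 234.6]]
0 15 [[360.74 225.2 ]] [[355.4, 216.0], [354.8, 231.3], [366.9, 218.9], [365.9, 234.2]]
0 16 [[360.77 224.75]] [[355.5, 215.5], [354.8, 230.9], [367.0, 218.4], [365.9, 233.8]]
```

View pics/z17.png

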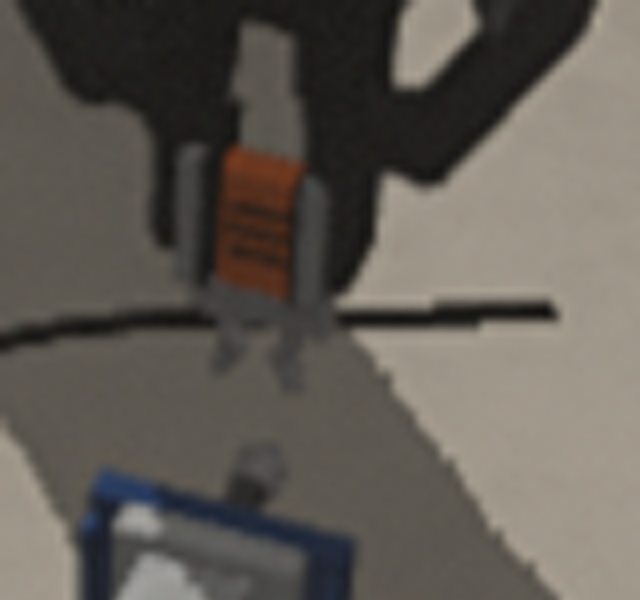

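```bash
python3 -m crank '[{"hand":1,"dx":0,"dy":8,"dz":-1.6,"yaw":0},{"hand":1,"dx":0,"dy":16,"dz":-1.6,"yaw":0},{"hand":1,"dx":0,"dy":22,"dz":-1.6,"yaw":0},{"hand":1,"dx":0,"dy":24,"dz":-1.6,"yaw":0},{"hand":1,"dx":0,"dy":24,"dz":-1.6,"yaw":0}]'
python3 -c "
from h import *
p=H(-2,0,0);print(p)
snap('side','pics/side18.png');crop('side','pics/side18.png',325,200,85,75,8,'pics/s18.png')
to(p[0],p[1],.120,97.2)"
```

```text
clock: 18.35
position: [0.5567, 0.2274, 0.145]
tool_rot: [-1.57, 0.0, 1.697]
force: [0.5, -0.3, -0.7]
grip_width: 0.0184
[0.55681577 0.22674933 0.        ]
clk 18.40 pos [0.5569 0.2277 0.1455] yaw 97.23 f [-1.   0.9 -0.9] w 18.7
dx -0.9 dy 25.5 dz 0.2 yaw 0.0004 q [ 0.04  0.7  -0.8   1.71  0.59  0.98  0.72]
```

View pics/s18.png

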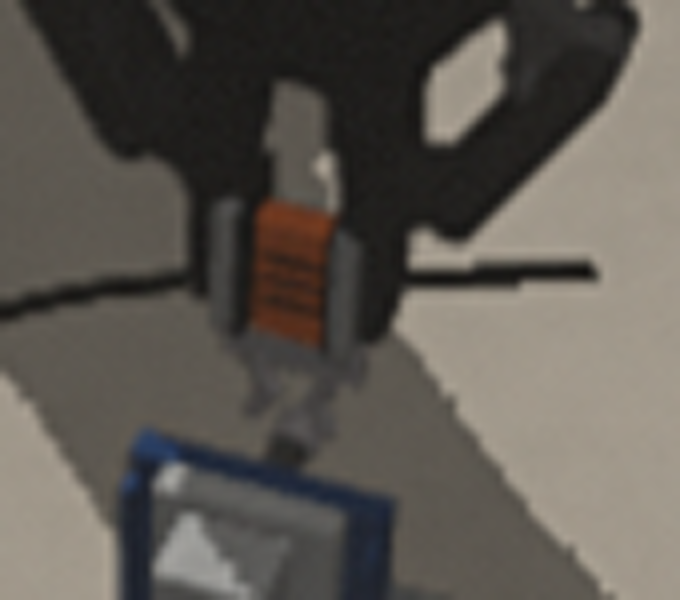

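```bash
python3 -m crank '[{"hand":1,"dx":-0.5,"dy":4,"dz":0,"yaw":0},{"hand":1,"dx":-0.5,"dy":8,"dz":0,"yaw":0},{"hand":1,"dx":-0.5,"dy":11,"dz":0,"yaw":0},{"hand":1,"dx":-0.5,"dy":12,"dz":0,"yaw":0}]'
python3 -c "
from h import *
p=H(-2,0,0)
snap('side','pics/side19.png');crop('side','pics/side19.png',325,200,85,75,8,'pics/s19.png')
to(p[0],p[1],.120,97.2)"
```

```text
clock: 18.73
position: [0.557, 0.2271, 0.1332]
tool_rot: [-1.57, 0.0, 1.697]
force: [0.4, 0.2, -0.2]
grip_width: 0.0186
clk 18.78 pos [0.5569 0.2271 0.1333] yaw 97.23 f [ 0.2  0.3 -0.5] w 18.7
dx -0.4 dy 13.3 dz 0.2 yaw 0.0006 q [ 0.04  0.72 -0.79  1.72  0.6   0.96  0.71]
```

View pics/s19.png

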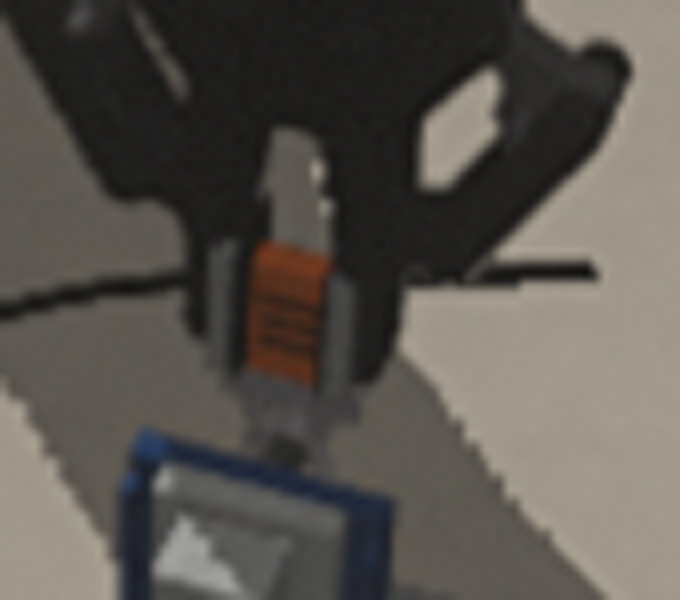

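```bash
python3 -m crank '[{"hand":1,"dx":0,"dy":3,"dz":0,"yaw":0},{"hand":1,"dx":0,"dy":6,"dz":0,"yaw":0},{"hand":1,"dx":0,"dy":8,"dz":0,"yaw":0},{"hand":1,"dx":0,"dy":9,"dz":0,"yaw":0}]'; python3 -m crank '[{"hand":1,"dx":0,"dy":2,"dz":0,"yaw":0},{"hand":1,"dx":0,"dy":3,"dz":0,"yaw":0},{"hand":1,"dx":0,"dy":3,"dz":0,"yaw":0}]'
python3 -c "
from h import *
p=H(-2,0,0)
snap('side','pics/side20.png');crop('side','pics/side20.png',325,200,85,75,8,'pics/s20.png')
to(p[0],p[1],.120,97.2)"
```

```text
clock: 19.12
position: [0.5572, 0.2268, 0.1245]
tool_rot: [-1.571, 0.001, 1.697]
force: [1.0, -2.6, -0.1]
grip_width: 0.0189
clock: 19.37
position: [0.5569, 0.2269, 0.1213]
tool_rot: [-1.57, 0.0, 1.697]
force: [0.9, -3.2, -6.3]
grip_width: 0.0182
clk 19.42 pos [0.5568 0.2269 0.1213] yaw 97.23 f [ 0.6 -2.  -6.3] w 18.8
dx -0.2 dy 1.3 dz 0.1 yaw 0.0004 q [ 0.03  0.73 -0.78  1.73  0.62  0.94  0.7 ]
```

View pics/s20.png

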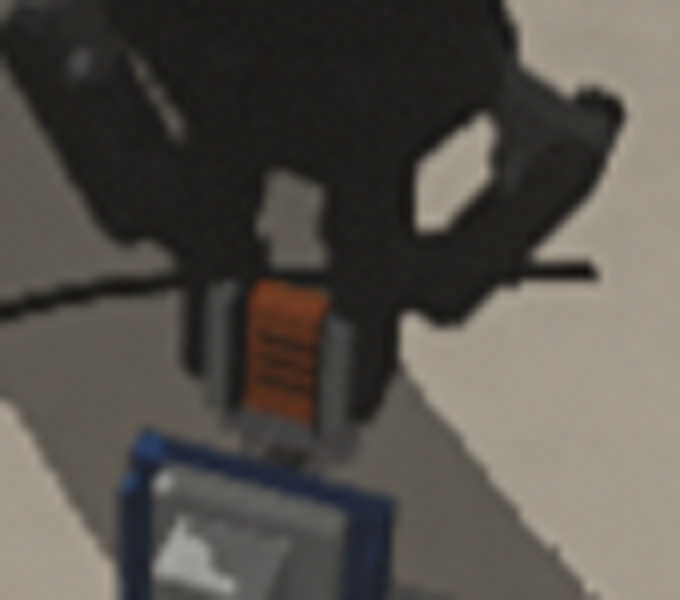

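```bash
python3 -m crank '[{"hand":1,"dx":0,"dy":1,"dz":0,"yaw":0},{"hand":1,"dx":0,"dy":1.5,"dz":0,"yaw":0},{"hand":1,"dx":0,"dy":1.5,"dz":0,"yaw":0}]'; python3 -m crank '[{"hand":1,"dx":0,"dy":1,"dz":0,"yaw":0},{"hand":1,"dx":0,"dy":1,"dz":0,"yaw":0}]'
python3 -c "
from h import *
p=H(-2,0,0)
to(p[0],p[1],.120,97.2)"
```

```text
clock: 19.67
position: [0.557, 0.2271, 0.1201]
tool_rot: [-1.57, 0.0, 1.697]
force: [-1.1, -3.2, -4.5]
grip_width: 0.0182
clock: 19.83
position: [0.5572, 0.2272, 0.1194]
tool_rot: [-1.571, 0.0, 1.697]
force: [-0.3, -4.0, 0.1]
grip_width: 0.0185
clk 19.83 pos [0.5572 0.2272 0.1194] yaw 97.23 f [-0.3 -4.   0.1] w 18.5
dx -0.4 dy -0.6 dz 0.5 yaw 0.0005 q [ 0.03  0.74 -0.78  1.73  0.62  0.94  0.7 ]
```

```bash
python3 -m crank '[{"hand":1,"dx":-0.7,"dy":1,"dz":0,"yaw":0},{"hand":1,"dx":-0.7,"dy":1.5,"dz":0,"yaw":0},{"hand":1,"dx":-0.7,"dy":1.5,"dz":0,"yaw":0}]'; python3 -m crank '[{"hand":1,"dx":0,"dy":1,"dz":0,"yaw":0},{"hand":1,"dx":0,"dy":1,"dz":0,"yaw":0}]'
python3 -c "
from h import *
p=H(-2,0,0)
snap('side','pics/side21.png');crop('side','pics/side21.png',325,200,85,75,8,'pics/s21.png')
to(p[0],p[1],.120,97.2)"
```

```text
clock: 20.08
position: [0.5575, 0.2272, 0.119]
tool_rot: [-1.572, -0.001, 1.697]
force: [-3.6, -3.8, 15.3]
grip_width: 0.0186
clock: 20.25
position: [0.5576, 0.2274, 0.1187]
tool_rot: [-1.573, -0.001, 1.697]
force: [-6.8, -6.0, 27.4]
grip_width: 0.0183
clk 20.30 pos [0.5576 0.2274 0.1187] yaw 97.24 f [-6.6 -6.8 27. ] w 18.6
dx -0.5 dy -1.3 dz 0.9 yaw 0.0007 q [ 0.03  0.74 -0.77  1.73  0.62  0.94  0.7 ]
```

View pics/s21.png

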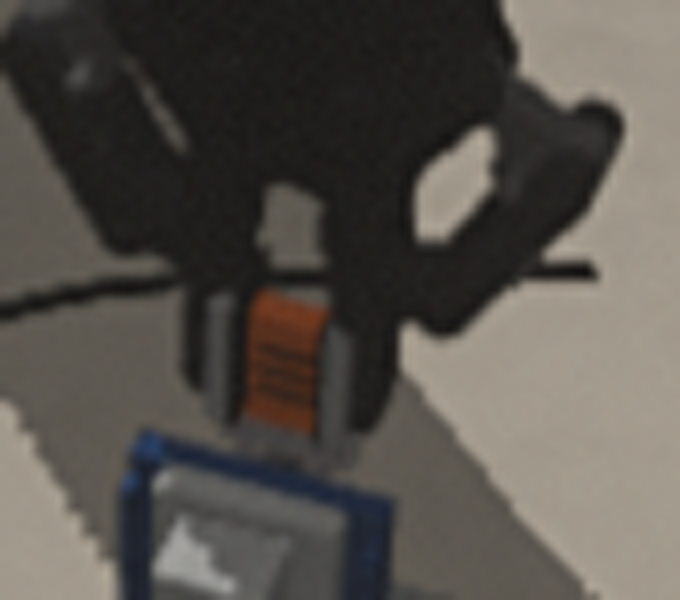

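```bash
python3 -m crank '[{"hand":1,"dx":-0.5,"dy":-1,"dz":1,"yaw":0},{"hand":1,"dx":-0.5,"dy":-1,"dz":1.5,"yaw":0},{"hand":1,"dx":-0.5,"dy":-1,"dz":1.5,"yaw":0}]'; python3 -m crank '[{"hand":1,"dx":0,"dy":1,"dz":0,"yaw":0},{"hand":1,"dx":0,"dy":1,"dz":0,"yaw":0}]'
python3 -c "
from h import *
p=H(-2,0,0)
to(p[0],p[1],.120,97.2)"
```

```text
clock: 20.55
position: [0.5568, 0.2269, 0.1191]
tool_rot: [-1.574, -0.002, 1.697]
force: [1.7, -1.6, 11.0]
grip_width: 0.0185
clock: 20.72
position: [0.557, 0.227, 0.1188]
tool_rot: [-1.574, -0.001, 1.697]
force: [-1.9, -3.8, 23.4]
grip_width: 0.0183
clk 20.72 pos [0.557  0.227  0.1188] yaw 97.23 f [-1.9 -3.8 23.4] w 18.3
dx -0.3 dy -1.2 dz 0.2 yaw 0.0006 q [ 0.03  0.73 -0.78  1.73  0.62  0.93  0.69]
```

```bash
python3 -m crank '[{"hand":1,"dx":-0.3,"dy":-1.5,"dz":0,"yaw":0},{"hand":0.6,"dx":-0.3,"dy":-1.5,"dz":0,"yaw":0},{"hand":0.3,"dx":-0.3,"dy":-1.5,"dz":0,"yaw":0},{"hand":0,"dx":-0.3,"dy":-1.5,"dz":0,"yaw":0},{"hand":0,"dx":-0.3,"dy":-1.5,"dz":0,"yaw":0},{"hand":0,"dx":-0.3,"dy":-20,"dz":0,"yaw":0},{"hand":0,"dx":-0.3,"dy":-50,"dz":0,"yaw":0},{"hand":0,"dx":-0.3,"dy":-80,"dz":0,"yaw":0},{"hand":0,"dx":-0.3,"dy":-100,"dz":0,"yaw":0},{"hand":0,"dx":-0.3,"dy":-110,"dz":0,"yaw":0}]'
python3 -c "
from h import *
snap('side','pics/side22.png');crop('side','pics/side22.png',310,195,100,100,6,'pics/s22.png')
to(.5,.2,.120,97.2)
im=cv2.imread('pics/side22.png');big=cv2.resize(im,None,fx=6,fy=6,interpolation=cv2.INTER_CUBIC)
P=[H(-2.5+x,y,135+z) for x in(-4,4) for y in(-10,10) for z in(-20.5,13.5)]+[H(-2.5+2.5,y,z) for y in(-16,16) for z in (104.5,114.5)]
for u in proj('side',P): cv2.drawMarker(big,tuple(int(v) for v in (u+.5)*6),(0,255,0),cv2.MARKER_CROSS,6,1)
cv2.imwrite('pics/m22.png',big[195*6:295*6,310*6:410*6])
"
```

```text
clock: 21.55
position: [0.5564, 0.2262, 0.2294]
tool_rot: [-1.573, -0.001, 1.697]
force: [-0.4, -0.3, 0.5]
grip_width: 0.0853
clk 21.60 pos [0.5566 0.2262 0.2299] yaw 97.22 f [0.7 0.2 2.1] w 85.5
dx -19.0 dy 109.7 dz 59.9 yaw 0.0003 q [ 0.08  0.61 -0.86  1.64  0.5   1.12  0.79]
```

View pics/s22.png

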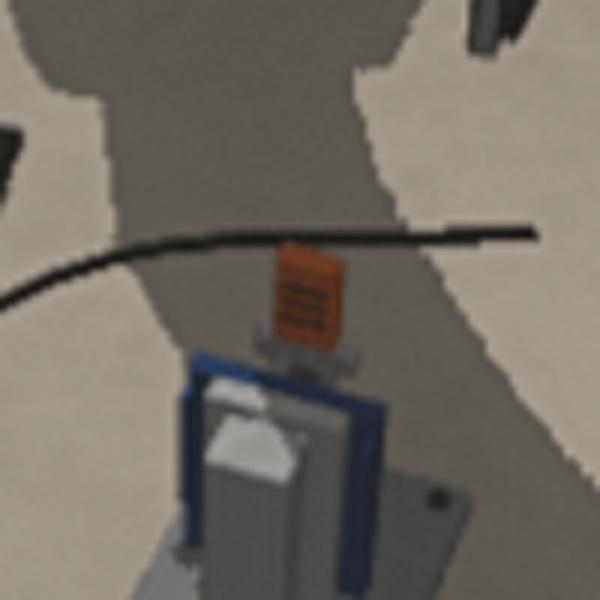

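View pics/m22.png

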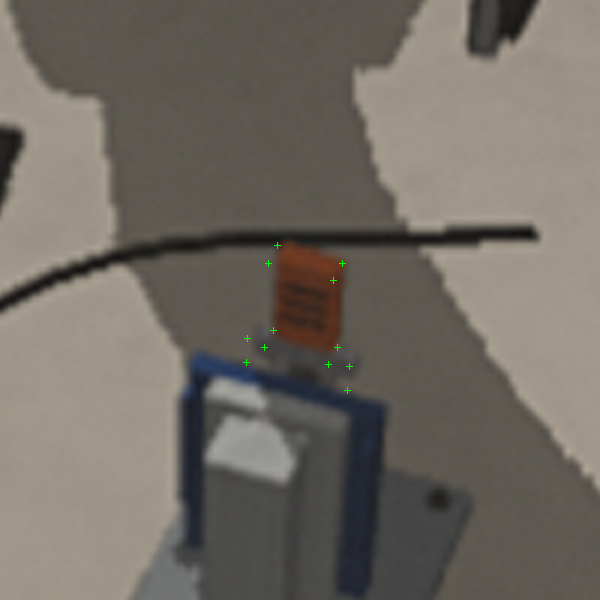

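```bash
python3 -m crank '[{"hand":0,"dx":-20,"dy":-5,"dz":25,"yaw":0},{"hand":0,"dx":-50,"dy":-10,"dz":50,"yaw":0},{"hand":0,"dx":-80,"dy":-10,"dz":75,"yaw":0},{"hand":0,"dx":-110,"dy":-10,"dz":95,"yaw":0},{"hand":0,"dx":-140,"dy":-10,"dz":110,"yaw":0},{"hand":0,"dx":-170,"dy":-10,"dz":120,"yaw":0},{"hand":0,"dx":-190,"dy":-10,"dz":120,"yaw":0},{"hand":0,"dx":-190,"dy":-10,"dz":120,"yaw":0}]'
python3 - <<'E'
from h import *
snap('side','pics/side23.png');snap('top','pics/top23.png')
to(.5,.2,.120,97.2)
P=[H(-2.5+x,y,135+13.5) for x in(-4,4) for y in(-10,10)]+[H(-2.5+x,y,114.5) for y in(-16,16) for x in (-2.5,2.5)]+[H(x,y,112) for x in(10,18) for y in(-30,30)]
for n,b,sc in(('top',(265,190),9),('side',(310,195),7)):
    big=cv2.resize(cv2.imread(f'pics/{n}23.png'),None,fx=sc,fy=sc,interpolation=cv2.INTER_CUBIC)
    a=big[b[1]*sc:(b[1]+80)*sc,b[0]*sc:(b[0]+80)*sc].copy()
    for u in proj(n,P): cv2.drawMarker(big,tuple(int(v) for v in (u+.5)*sc),(0,255,0),cv2.MARKER_CROSS,6,1)
    m=big[b[1]*sc:(b[1]+80)*sc,b[0]*sc:(b[0]+80)*sc]
    if n=='top': cv2.imwrite('pics/t23.png',cv2.resize(a,(540,540)));cv2.imwrite('pics/mt23.png',cv2.resize(m,(590,590)))
    else: cv2.imwrite('pics/ms23.png',a)
E
```

```text
clock: 22.27
position: [0.4603, 0.0175, 0.2359]
tool_rot: [-1.569, 0.001, 1.692]
force: [-0.0, -0.6, 0.5]
grip_width: 0.0856
clk 22.37 pos [0.4605 0.0215 0.2362] yaw 97.13 f [ 0.3  1.2 -0.2] w 85.1
dx 172.2 dy 116.3 dz -61.4 yaw -0.0012 q [ 0.58  0.38 -0.94  1.97  0.37  0.97  1.15]
```

View pics/mt23.png

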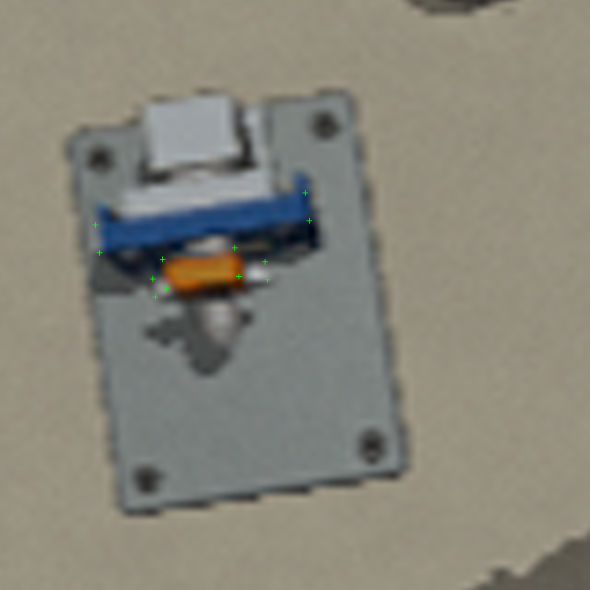

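View pics/ms23.png

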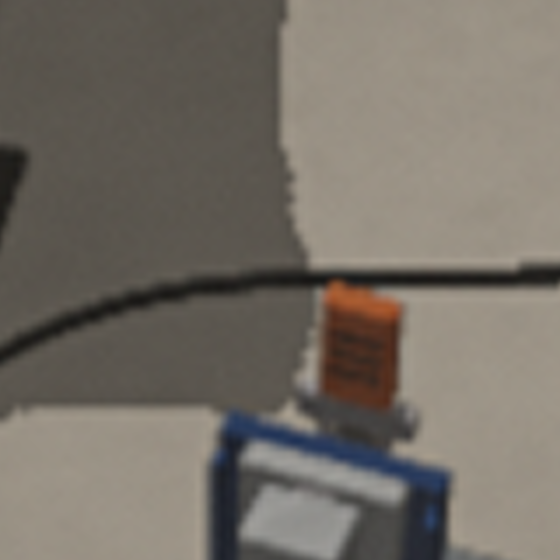

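View pics/top23.png

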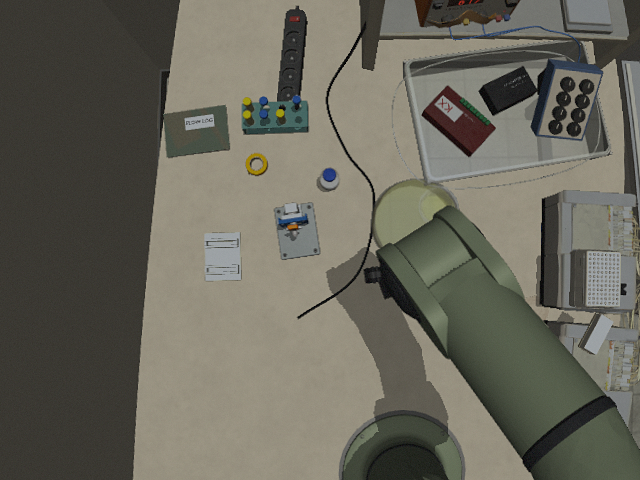

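```bash
python3 - <<'E'
from h import *
# bystanders: compare patches between first and last pictures
for n,k,b in(('top','tape',(240,148,275,180)),('top','bottle',(312,160,345,195)),('side','bottle',(275,280,312,332)),('side','tape',(345,355,384,392))):
    a=cv2.imread(f'pics/{n}0.png');c=cv2.imread(f'pics/{n}23.png');x0,y0,x1,y1=b
    print(n,k,cv2.absdiff(a,c)[y0:y1,x0:x1].mean().round(2))
print(bot.job_done())
E
```

```text
top tape 11.77
top bottle 11.55
side bottle 4.22
side tape 4.32
the job is handed in; nothing more can be done
None
```

I hung the spacer and then the cover on the shaft, pushed the clip into the groove, let go, and handed the job in at about 22.4 s.

- **Plates:** Both threaded on with almost no force. The pictures show the spacer nested between the cover's rims. A final push against the collar met about 19 N, so both lie behind the groove.
- **Clip:**
  - The prongs snapped in, pulling the clip down at about 6 N, and the yoke then met a hard stop at 23 to 27 N, at the same height on two presses.
  - The last top view shows the yoke in the groove within about 1 mm.
  - In the side view it sits about 1 to 2 pixels off the prediction. I put most of that down to that camera's known offset, since the shaft itself was off by about 0.8 pixel.
  - I took no separate height measurement of the seated clip; that it is fully seated rests on the snap and the hard stop.
- **Bystanders:**
  - The arm never went near the bottle, dish or tape, and the bottle and tape look the same place in the pictures.
  - My picture comparison, run in the same script as the hand-in, was inconclusive. The top view differed by about 11.6 grey levels at both the bottle and the tape, and the side view by about 4. The even amount suggests a lighting change, but I did not check that.
  - The dish was hidden by the arm in the last top picture, so I did not confirm it by eye.

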